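# Clear the parked handwheel and reset the sander's tripped starter

## Task

The sander's starter has tripped and a handwheel is parked on top of it, over the reset button. Hang the handwheel by its rim on the J-hook and let go of it, then take the slim punch with the thin pin from the wooden stand, push its pin down the small hole to press the recessed reset button fully in, and put the punch back upright in its stand. Leave the fat-nosed punch, the bottle, the tin and the vee block where they are.

Things in the scene. Friction and masses are not known exactly. Their poses are not given: they have to be found in the camera images.
- button_hole (a point): Mouth of the reset hole, in the middle of the starter box's flat top, 60 mm above the bench. The hole is vertical, round, 13 mm across; the black button, 11 mm across, lies 12 mm below the mouth. z is up. The parked handwheel's rim is 8 mm above the hole at the start.
- box: Starter box, fixed, grey, 150 x 170 x 60 mm (x, y, z), origin under its middle. On its top, from 42 to 74 mm from the hole along +y and along -y, stand the two cradle ends: cheeks 51 mm high above the top, 37 mm wide over all across x, with a rubber pad between. The handwheel starts standing between the cheeks, its axle along the box's x.
- reset_button (a joint): Travel of the reset button: 0 out, 0.006 m fully in. A spring: starts to move at 1.5 N, fully in at 5 N, comes back out when let go.
- wheel_center (a point): Hub centre of the loose aluminium handwheel: outer diameter 180 mm, rim 22 mm wide along the axle and 20 mm thick radially (inner diameter 140 mm), hub 30 mm across and 30 mm long. x is the axle (level), z up. At the start it stands upright in the cradle, hub centre 158 mm and top of the rim 248 mm above the bench.
- wheel: The same handwheel (origin at the hub centre), 0.28 to 0.56 kg. Three 12 mm spokes: one straight down (-z), the other two 30 degrees above level, so the 120 degree window at the top is open.
- hook_seat (a point): Top of the level bar of the J-hook, mid-way along it, where the rim is to hang (231 mm above the bench; the hub centre then hangs 70 mm below). The bar, 12 mm thick, points along -x of this point and ends 56 mm from this point in an upturned tip whose top is 16 mm higher than the bar's top. The post is 60 mm away along +x.
- hook: The hook stand, fixed: an 18 mm post, 245 mm tall, on a round foot 110 mm across; origin under the post at bench level; the bar points along its -x. It stands left or right of the starter box, the punch stand on the other side.
- socket0 (a point): Mouth of one socket of the wooden punch stand: a fixed board 70 x 170 mm (x, y) and 8 mm thick on two end legs, top 60 mm above the bench, open at front and back so that the noses show below. Sockets are round through-holes 19 mm across, 80 mm apart along the stand's y, each 40 mm from its middle. z is up.
- socket1 (a point): Mouth of the other socket of the stand, the same size.
- stylus_center (a point): Middle of the loose thin-pinned punch (the stylus): 115 mm long, steel, 0.12 kg, z along its length, upright, pin down. From the bottom: pin 6 mm across, 45 long; collar 36 across, 8 thick; grip 16 across, 62 long (from 4.5 mm below this point to 57.5 above). It starts in one of the sockets, collar resting on the stand's top, this point 72.5 mm above the bench.
- stylus_tip (a point): End of the stylus pin, 57.5 mm below its middle.
- drift: The other punch, in the other socket: same collar, but a thick short grip (24 mm across, 40 long; 93 mm long in all) and a fat nose 15 mm across that does not fit the reset hole. Origin at the end of its nose, z along its length. Leave it standing.
- oil: Loose white plastic bottle, 54 mm across, 150 mm tall, origin at the middle of its underside. Leave it alone.
- tin: Loose steel tin, 60 mm across, 110 mm tall, origin at the middle of its underside. Leave it alone.
- vblock: Loose steel vee block, 50 x 80 x 44 mm, 0.9 kg, origin at the middle of its underside. Leave it alone.
Things that resemble listed ones, but are neither listed nor needed, are in the scene too. What is shaped like the part that bears stylus_center but red is not meant.

How it is judged:
By the outcome, as a careful person would: the job done as asked, in the order asked, and still so for the second after the job is handed in, with the robot touching nothing.
It also fails if it takes over 69 s, if anything falls off the work surface, if the arm or the gripper's body presses on something with over 40 N, if the wrist force passes 120 N, or if a joint passes its speed limit or range.

## Robot

A 6-joint arm with a two-finger parallel gripper is mounted at the origin on the work surface. World frame = base frame: x ahead of the robot, y to its left, z up, the work surface at z = 0. Lengths are in m, angles in rad, forces in N, time in s.
With the tool pointing down it reaches from about 0.25 to 0.775 m from the base axis. Payload 4 kg.
Tool frame: the origin (TCP) lies midway between the tips of the shut fingers; the grasp point (between the pads) lies 19 mm behind it (robot.tcp_to_grasp is the distance from the TCP to the grasp point, in m); z points along the fingers, x is the direction in which the jaws open and shut, and the axes are right-handed (so a half turn about z gives the same grasp; the last joint's range is limited). The gripper opens to 94 mm and grips with 3 to 60 N. Pads are 16 mm wide; open, the fingers measure 119 mm over their backs; the gripper's body (75 mm by 177 mm) begins 78 mm behind the grasp point.
Start: joints at [-1.321, 0.087, 1.371, -0, 1.684, -0.103], TCP at [0.19, -0.516, 0.206] pointing down, gripper open.
Joint ranges: [-3.1, 3.1], [-0.76, 2.03], [0.27, 2.55], [-1.08, 4.22], [0.17, 2.65], [-2.57, 2.57]. Speed limits (rad/s): [2.79, 2.79, 3.14, 3.14, 3.14, 3.14].

## Interface

Orientations are given as [roll, pitch, yaw] about the fixed x, y, z axes, in that order (R = Rz(yaw) Ry(pitch) Rx(roll)).
In Python, from bench import get_obs, vision, robot gives the robot as it stands.
- The arm moves only by the tool servo_tool, never from a script. Its argument "targets" is text: rows parted by semicolons, each of 7 numbers parted by spaces: the opening, from 0 (shut) to 1 (fully open), then the shift along the tool's x, y, z as a fraction of full scale, then the turn, a rotation vector about the tool's x, y, z as a fraction of full scale. A call has 1 to 12 rows; each row is the pose to reach, as a shift and turn from the pose commanded when the call began, along the tool's axes at that moment, turning the shorter way round; what a row does not reach only later rows make up. Full scale, the value 1, is 0.25 m for a shift and pi rad for a turn. A row lasts 1/12 s, in which the tool goes at most 41.7 mm and 7.16 degrees, less where a joint would pass 70% of its speed; a pose out of reach is approached as far as the arm can. A call with a number of a shift or a turn outside -1 to 1 is refused whole. A call with a gripper value outside its range is refused whole. The fingers move at their own pace and stop on an object; the grip force is fixed at half the most. Time passes only in rows, so rows that repeat a pose let the fingers close. It gives the time, the measured TCP pose, the force and the opening at its end, in the units of the state.
- get_obs(): the state, without advancing time (a new reading comes with each control period).
- vision.snapshot(name): name is "side" or "top" or "wrist"; returns a dict with "image" (420x560x3 uint8, red, green, blue), "mtx" (3x3 intrinsics, pixels), "world_from_camera" (4x4, takes a point from camera to world coordinates); the wrist camera has in their place "T_tool_cam" (4x4, takes a point from camera to tool coordinates, whose origin is the TCP and whose axes are the tool frame's). Camera axes: x right, y down, z forward; pixel columns grow to the right and rows downward; lengths in m; the calibration is good to about 2 mm. A picture is of the moment at which its call begins: read the wrist's pose just before it. There is no depth.
- robot.close_job(): hands the job in, once; it reports no verdict.
The state is a dict: "time": time; "joint_positions": joint angles; "qvel": joint speeds; "joint_torque": joint torques, N m; "tool_pos": TCP position; "ee_rot": TCP orientation; "wrist_force": force on the tool from outside, world axes, zero at the start; "wrist_torque": the same for the moment, N m; "width": finger opening in m.
Only numpy, scipy, OpenCV 4.12 (cv2) and the standard library are available. Lean on these libraries where they do the work, as an engineer would, in place of code of your own. Each camera call takes 0.05 s, during which the arm holds its last target.

## Working session

There is one attempt and no reset: what is moved stays moved. The work goes in short steps, Python scripts to look and compute and a tool call to move; the robot and the scene stay as the last step left them, time stands still between calls to the robot, and variables do not carry over. Pictures are saved under pics/ and viewed, and the job is handed in when it is done.

Besides the shell and the picture viewer there is one more tool, called after "Emit:" by a JSON object that holds its "op" and its "data". servo_tool: Moves the arm, as the interface text tells. Its arguments: {"type":"object","properties":{"targets":{"type":"string"}},"required":["targets"]}

```bash
ls; mkdir -p pics
cat > h.py <<'E'
import numpy as np, cv2, json
from bench import get_obs, vision, robot
from scipy.spatial.transform import Rotation as R
def Ttool():
    o=get_obs(); T=np.eye(4); T[:3,:3]=R.from_euler('xyz',o['ee_rot']).as_matrix(); T[:3,3]=o['tool_pos']; return T
def snap(n,save=None):
    T=Ttool() if n=='wrist' else None
    s=vision.snapshot(n); M=s['world_from_camera'] if n!='wrist' else T@np.array(s['T_tool_cam'])
    if save: cv2.imwrite('pics/'+save+'.png',s['image'][:,:,::-1]); np.savez('pics/'+save,K=s['mtx'],M=M)
    return s['image'],np.array(s['mtx']),np.array(M)
def load(save):
    d=np.load('pics/'+save+'.npz'); return cv2.imread('pics/'+save+'.png')[:,:,::-1],d['K'],d['M']
def ray(K,M,u,v):
    d=M[:3,:3]@np.linalg.inv(K)@np.array([u,v,1.]); return M[:3,3],d/np.linalg.norm(d)
def onz(K,M,u,v,z):
    c,d=ray(K,M,u,v); return c+d*(z-c[2])/d[2]
def cross(*rs):
    A=np.zeros((3,3));b=np.zeros(3)
    for c,d in rs:
        P=np.eye(3)-np.outer(d,d);A+=P;b+=P@c
    p=np.linalg.solve(A,b); return p,[np.linalg.norm((np.eye(3)-np.outer(d,d))@(p-c)) for c,d in rs]
def proj(K,M,p):
    q=np.linalg.inv(M)@np.append(p,1); q=K@q[:3]; return q[:2]/q[2]
E
python3 - <<'E'
from h import *
for n in ['side','top','wrist']:
    i,K,M=snap(n,n+'0'); print(n,K.round(1).tolist(),M.round(3).tolist())
o=get_obs(); print(o)
E
```

```text
pics
side [[469.6, 0.0, 279.3], [0.0, 469.6, 210.0], [0.0, 0.0, 1.0]] [[0.984, -0.096, 0.151, 0.358], [-0.179, -0.587, 0.79, -1.034], [0.012, -0.804, -0.595, 0.917], [0.0, 0.0, 0.0, 1.0]]
top [[418.7, 0.0, 275.8], [0.0, 418.7, 206.9], [0.0, 0.0, 1.0]] [[0.016, -0.987, 0.158, 0.4], [-1.0, -0.013, 0.016, -0.044], [-0.014, -0.158, -0.987, 1.22], [0.0, 0.0, 0.0, 1.0]]
wrist [[295.1, 0.0, 274.3], [0.0, 295.1, 205.6], [0.0, 0.0, 1.0]] [[0.346, -0.912, -0.22, 0.253], [-0.938, -0.337, -0.079, -0.492], [-0.002, 0.234, -0.972, 0.384], [0.0, 0.0, 0.0, 1.0]]
{'time': 0.15, 'joint_positions': array([-1.32112282e+00,  8.77797559e-02,  1.37189445e+00,  5.16720386e-06,
        1.68360409e+00, -1.03090706e-01]), 'qvel': array([-0.00185703, -0.00147028, -0.00637408, -0.00059879,  0.00152851,
        0.00063076]), 'joint_torque': array([ 1.49683339e-03, -3.40641797e+01, -3.02793074e+01,  7.19618588e-02,
        3.05180799e-02, -1.17773652e-04]), 'tool_pos': array([ 0.18991864, -0.51572015,  0.20458247]), 'ee_rot': array([-3.14141408e+00,  1.67616393e-03, -1.21803138e+00]), 'wrist_force': array([0.38462685, 1.15896493, 0.24100595]), 'wrist_torque': array([ 0.02694315,  0.04519858, -0.03472171]), 'width': 0.09406003778764065}
```

View pics/side0.png

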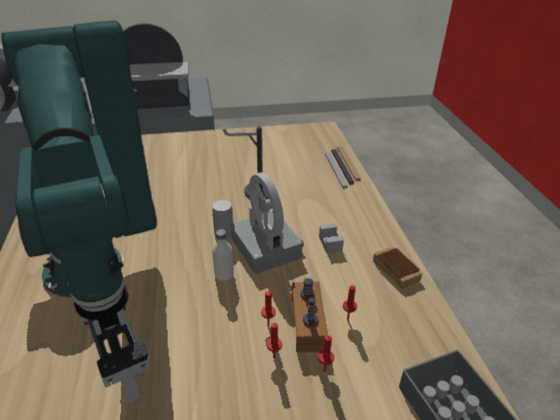

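View pics/top0.png

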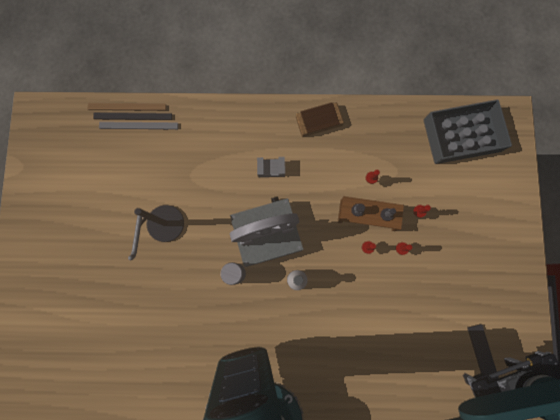

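View pics/wrist0.png

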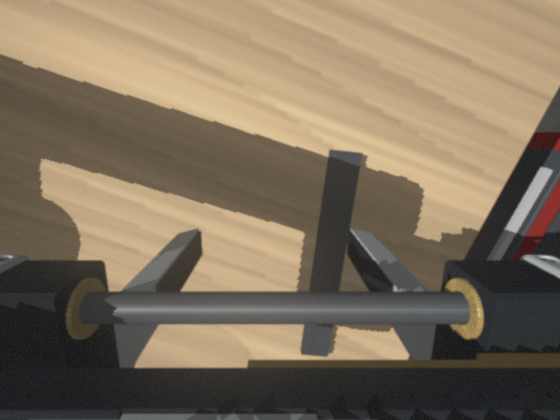

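Run:
```python
from h import *
i=load('top0')[0]; c=i[170:300,120:460]; cv2.imwrite('pics/tz.png',cv2.resize(c[:,90:],None,fx=3.2,fy=3.2,interpolation=2)[:,:,::-1]); cv2.imwrite('pics/tz2.png',cv2.resize(i[190:280,110:230],None,fx=6,fy=6,interpolation=2)[:,:,::-1])
i=load('side0')[0]; cv2.imwrite('pics/sz.png',cv2.resize(i[110:280,200:360],None,fx=3.5,fy=3.5,interpolation=2)[:,:,::-1])
cv2.imwrite('pics/sz2.png',cv2.resize(i[265:365,250:370],None,fx=6,fy=6,interpolation=2)[:,:,::-1])
```

```text
(no output)
```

View pics/tz.png

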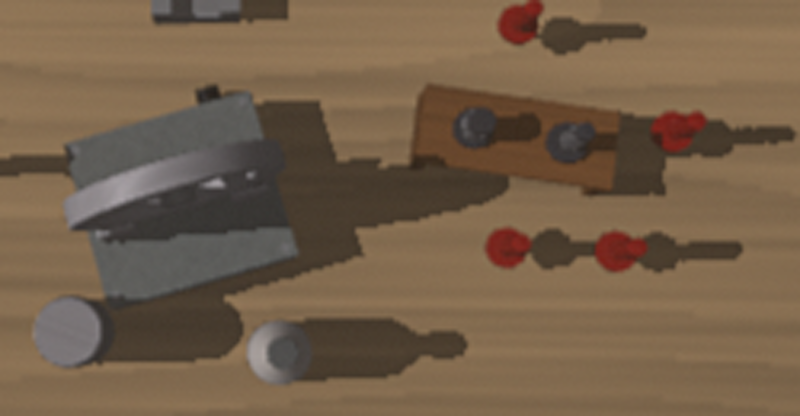

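View pics/tz2.png

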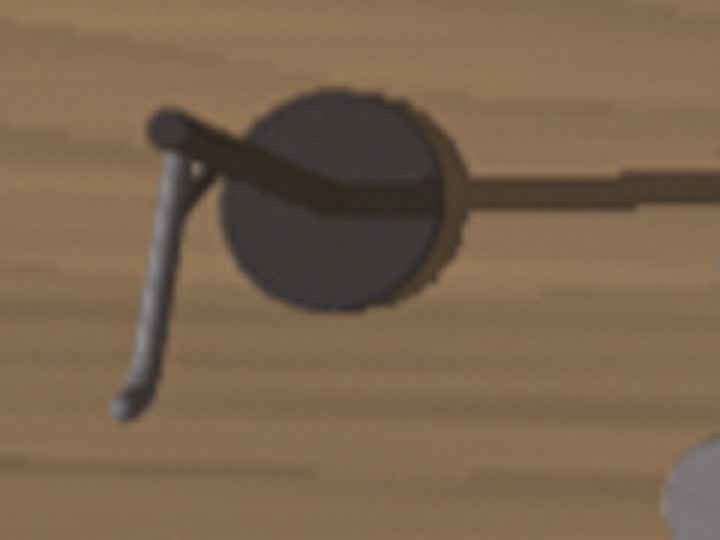

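View pics/sz.png

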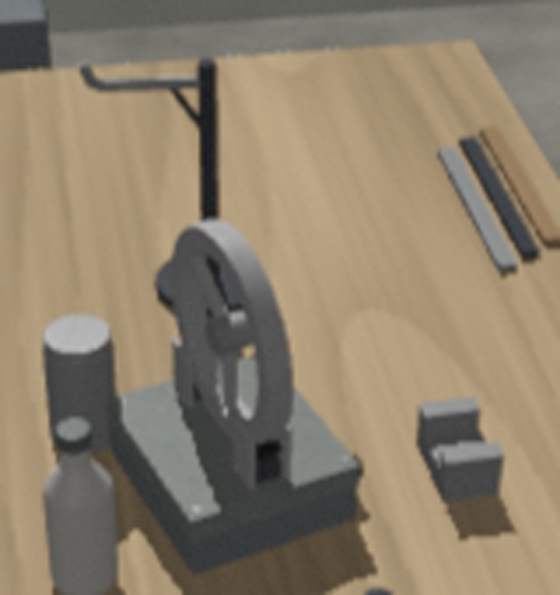

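View pics/sz2.png

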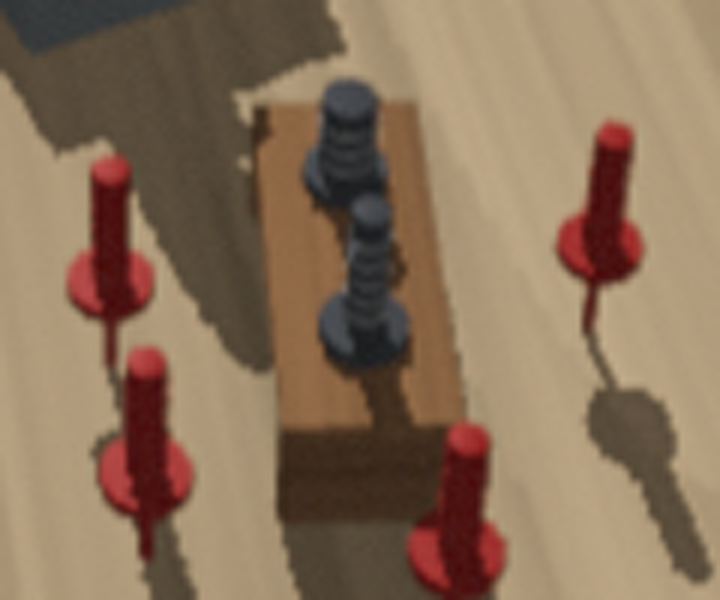

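Run:
```python
from h import *
_,K,M=load('top0');_,Ks,Ms=load('side0')
tz=lambda u,v:((u+.5)/3.2+210-.5,(v+.5)/3.2+170-.5)
t2=lambda u,v:((u+.5)/6+110-.5,(v+.5)/6+190-.5)
sz=lambda u,v:((u+.5)/3.5+200-.5,(v+.5)/3.5+110-.5)
s2=lambda u,v:((u+.5)/6+250-.5,(v+.5)/6+265-.5)
c=np.array([onz(K,M,*tz(*p),.06) for p in [(66,150),(248,92),(298,250),(113,303)]]);print('box',c.round(4),c.mean(0).round(4))
for a,b in((0,1),(1,2),(2,3),(3,0)):
    d=c[b]-c[a];print(np.linalg.norm(d),np.degrees(np.arctan2(d[1],d[0])))
c=np.array([onz(K,M,*tz(*p),.06) for p in [(428,85),(623,112),(611,190),(411,167)]]);print('stand',c.round(4),c.mean(0).round(4))
for a,b in((0,1),(1,2),(2,3),(3,0)):
    d=c[b]-c[a];print(np.linalg.norm(d),np.degrees(np.arctan2(d[1],d[0])))
for n,a,b in [('post',t2(170,128),sz(207,62)),('tip',t2(125,408),sz(87,68)),('stylustop',tz(583,132),s2(371,210)),('drift top',tz(484,120),s2(348,92)),('styl collar',tz(567,143),s2(364,325)),('tin',tz(69,331),sz(78,334)),('oil',tz(283,350),sz(74,432))]:
    print(n,[x.round(4) if hasattr(x,'round') else np.round(x,4) for x in cross(ray(K,M,*a),ray(Ks,Ms,*b))])
print('drift seat',onz(K,M,*tz(478,128),.068))
print('foot',onz(K,M,*t2(335,200),.01), 'red',[onz(K,M,*tz(*p),.06).round(3) for p in [(672,132),(507,248),(616,250),(518,24)]])
```

```text
box [[ 0.5562  0.1016  0.06  ]
 [ 0.6099 -0.0569  0.06  ]
 [ 0.472  -0.1016  0.06  ]
 [ 0.4243  0.0568  0.06  ]] [ 0.5156 -0.      0.06  ]
0.1673949060828721 -71.29998468190705
0.14493149276110207 -162.03714654930607
0.1655009010540435 106.77146371459533
0.13934991376892678 18.750640735425392
stand [[ 0.6183 -0.2149  0.06  ]
 [ 0.5965 -0.3847  0.06  ]
 [ 0.5279 -0.3721  0.06  ]
 [ 0.5455 -0.1994  0.06  ]] [ 0.572  -0.2928  0.06  ]
0.17115173885558516 -97.29802679628652
0.06977026793709244 169.61630077760486
0.1735459867346539 84.17327860589478
0.07437510431556373 -11.99688124845188
post [array([0.5417, 0.297 , 0.2465]), array([0.0003, 0.0003])]
tip [array([0.4335, 0.3081, 0.2434]), array([0.0016, 0.0016])]
stylustop [array([ 0.5682, -0.3315,  0.1281]), array([0.0003, 0.0003])]
drift top [array([ 0.579 , -0.2536,  0.1117]), array([0.0004, 0.0004])]
styl collar [array([ 0.5681, -0.3338,  0.0661]), array([0.0005, 0.0005])]
tin [array([0.4005, 0.0878, 0.1106]), array([0.0005, 0.0005])]
oil [array([ 0.3869, -0.0859,  0.1473]), array([0.0009, 0.0009])]
drift seat [ 0.57939192 -0.25663182  0.068     ]
foot [0.54154139 0.29690334 0.01      ] red [array([ 0.579, -0.427,  0.06 ]), array([ 0.476, -0.281,  0.06 ]), array([ 0.476, -0.375,  0.06 ]), array([ 0.674, -0.295,  0.06 ])]
```

```bash
cat >> h.py <<'E'
def delta(pos,yaw=None,rpy=None):
    """remaining move in tool units from measured pose"""
    T=Ttool(); d=T[:3,:3].T@(np.array(pos)-T[:3,3])/.25
    if rpy is None: rpy=[np.pi,0,yaw]
    r=(R.from_matrix(T[:3,:3]).inv()*R.from_euler('xyz',rpy)).as_rotvec()/np.pi
    print('delta',d.round(3),r.round(4),'max rows',np.linalg.norm(d)*.25/.0417, np.degrees(np.linalg.norm(r)*np.pi)/7.16)
def st():
    o=get_obs(); print(round(o['time'],2),o['tool_pos'].round(4),o['ee_rot'].round(4),'F',o['wrist_force'].round(1),'w',round(o['width'],4),'q',o['joint_positions'].round(2))
E
python3 - <<'E'
from h import *
delta([.516,0,.35],.319)
E
```

```text
delta [-1.486 -1.937 -0.579] [-5.000e-04  4.000e-04 -4.893e-01] max rows 15.041966861175272 12.299645509926757
```

Emit:
{"op": "servo_tool", "data": {"targets": "1 0 0 -0.3 0 0 0; 1 -0.743 -0.968 -0.58 0 0 -0.25; 1 -0.743 -0.968 -0.58 0 0 -0.25; 1 -0.743 -0.968 -0.58 0 0 -0.25; 1 -0.743 -0.968 -0.58 0 0 -0.25; 1 -0.743 -0.968 -0.58 0 0 -0.25; 1 -0.743 -0.968 -0.58 0 0 -0.25; 1 -0.743 -0.968 -0.58 0 0 -0.25; 1 -0.743 -0.968 -0.58 0 0 -0.25; 1 -0.743 -0.968 -0.58 0 0 -0.25"}}

```text
time: 0.98
tool_pos: [0.3554, -0.2546, 0.3534]
ee_rot: [-3.141, -0.005, -0.425]
wrist_force: [-0.9, 0.5, 0.9]
width: 0.0943
```

Run:
```python
from h import *
st();delta([.516,0,.35],.319)
```

```text
0.98 [ 0.3554 -0.2546  0.3534] [-3.1413 -0.0054 -0.4253] F [-0.9  0.5  0.9] w 0.0943 q [-0.75 -0.15  1.31  0.    1.98 -0.33]
delta [ 0.165 -1.193  0.015] [ 0.0005 -0.0017 -0.2369] max rows 7.2196406252116105 5.956226330595321
```

Emit:
{"op": "servo_tool", "data": {"targets": "1 0.15 -1 0.01 0 0 -0.237; 1 0.15 -1 0.01 0 0 -0.237; 1 0.15 -1 0.01 0 0 -0.237; 1 0.15 -1 0.01 0 0 -0.237; 1 0.15 -1 0.01 0 0 -0.237; 1 0.15 -1 0.01 0 0 -0.237; 1 0.15 -1 0.01 0 0 -0.237; 1 0.15 -1 0.01 0 0 -0.237; 1 0.15 -1 0.01 0 0 -0.237"}}

```text
time: 1.73
tool_pos: [0.4915, -0.0477, 0.3473]
ee_rot: [3.141, 0.002, 0.311]
wrist_force: [-0.1, -0.7, 0.4]
width: 0.094
```

Run:
```python
from h import *
st();delta([.516,0,.35],.319); snap('wrist','w1')
```

```text
1.73 [ 0.4915 -0.0477  0.3473] [3.1415e+00 1.8000e-03 3.1070e-01] F [-0.1 -0.7  0.4] w 0.094 q [-0.21 -0.02  1.2  -0.    1.96 -0.52]
delta [ 0.152 -0.152 -0.011] [ 0.      0.0006 -0.0026] max rows 1.287176103419837 0.06782045180680059
```

View pics/w1.png

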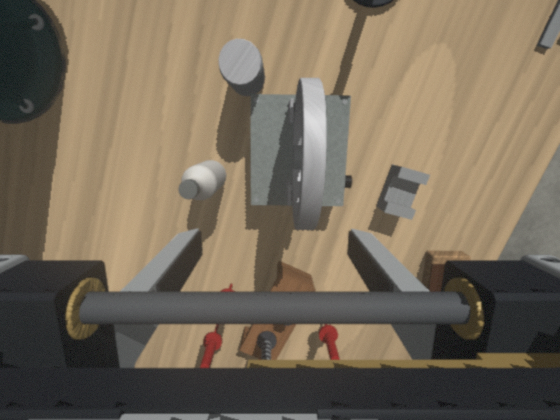

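Run:
```python
from h import *
i,K,M=load('w1')
cv2.imwrite('pics/w1z.png',cv2.resize(i[60:250,225:385],None,fx=3.15,fy=3.15,interpolation=2)[:,:,::-1])
for r in (110,130,150,170): print(r,cv2.cvtColor(i,cv2.COLOR_RGB2GRAY)[r,290:335].tolist())
c=np.array([onz(K,M,*p,.06) for p in [(252,95),(350,96),(344,206),(251,204)]]);print(c.round(4),c.mean(0))
for a,b in((0,1),(1,2),(2,3),(3,0)):
    d=c[b]-c[a];print(np.linalg.norm(d),np.degrees(np.arctan2(d[1],d[0])))
```

```text
110 [84, 87, 82, 75, 62, 69, 69, 73, 75, 74, 75, 76, 95, 142, 193, 207, 209, 205, 206, 203, 204, 205, 205, 204, 207, 202, 203, 206, 206, 208, 207, 204, 201, 204, 196, 175, 133, 123, 128, 126, 126, 126, 129, 126, 123]
130 [74, 72, 74, 72, 77, 82, 79, 81, 83, 82, 81, 82, 78, 120, 170, 191, 201, 202, 204, 208, 206, 205, 207, 211, 215, 214, 214, 215, 215, 215, 215, 214, 209, 207, 205, 189, 158, 131, 123, 124, 126, 124, 124, 122, 121]
150 [68, 73, 72, 68, 75, 76, 78, 78, 78, 73, 74, 77, 92, 126, 163, 177, 181, 180, 180, 177, 177, 172, 176, 175, 176, 179, 183, 182, 183, 184, 187, 192, 191, 191, 189, 175, 142, 121, 118, 120, 122, 124, 126, 126, 130]
170 [70, 73, 77, 80, 84, 85, 86, 86, 85, 98, 105, 91, 100, 131, 150, 157, 158, 159, 156, 154, 151, 148, 151, 148, 152, 153, 154, 154, 156, 157, 160, 159, 163, 162, 153, 138, 129, 127, 128, 126, 127, 126, 127, 123, 123]
[[ 0.4212  0.0613  0.06  ]
 [ 0.5608  0.1048  0.06  ]
 [ 0.6129 -0.0558  0.06  ]
 [ 0.468  -0.099   0.06  ]] [0.51571375 0.00280385 0.06      ]
0.14618945877307826 17.297036600291268
0.16884582188774355 -72.00910705510847
0.15118426727234607 -163.38356850221794
0.16706345729455474 106.2888740674177
```

View pics/w1z.png

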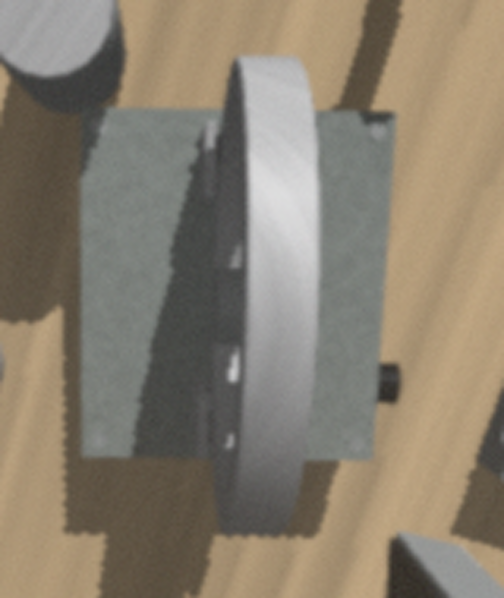

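Run:
```python
from h import *
i,K,M=load('w1')
print(proj(K,M,[.5157,.0015,.248]))
for r in (135,140,145,150,155,160):
    print(r,onz(K,M,303.3,r,.248),onz(K,M,325.7,r,.248))
delta([.5165,.0015,.30],.307)
```

```text
[314.7887021  165.87023098]
135 [0.49615172 0.02484899 0.248     ] [0.51570885 0.03115083 0.248     ]
140 [0.49762355 0.02061714 0.248     ] [0.51725622 0.0269439  0.248     ]
145 [0.49910681 0.01635238 0.248     ] [0.51881563 0.02270426 0.248     ]
150 [0.50060166 0.01205434 0.248     ] [0.5203872  0.01843153 0.248     ]
155 [0.50210822 0.00772261 0.248     ] [0.52197109 0.01412532 0.248     ]
160 [0.50362663 0.0033568  0.248     ] [0.52356744 0.00978524 0.248     ]
delta [ 0.157 -0.159  0.19 ] [0.0001 0.0003 0.0008] max rows 1.7585402370775356 0.021934043758303618
```

Emit:
{"op": "servo_tool", "data": {"targets": "1 0.157 -0.159 0 0 0 0; 1 0.157 -0.159 0 0 0 0;1 0.157 -0.159 0.19 0 0 0;1 0.157 -0.159 0.19 0 0 0;1 0.157 -0.159 0.19 0 0 0"}}

```text
time: 2.2
tool_pos: [0.5146, 0.0014, 0.2961]
ee_rot: [-3.138, 0.009, 0.309]
wrist_force: [-0.1, 0.7, -0.1]
width: 0.094
```

Run:
```python
from h import *
st();delta([.5156,.0012,.231],.307)
```

```text
2.2 [0.5146 0.0014 0.2961] [-3.1384  0.0089  0.3089] F [-0.1  0.7 -0.1] w 0.094 q [-0.11  0.02  1.27 -0.    1.87 -0.42]
delta [0.006 0.003 0.26 ] [-0.001   0.0028  0.0006] max rows 1.561760086616059 0.07723373473609835
```

Emit:
{"op": "servo_tool", "data": {"targets": "1 0.002 0.002 0.15 0 0 0; 1 0.002 0.002 0.24 0 0 0;1 0.002 0.002 0.26 0 0 0;1 0.002 0.002 0.26 0 0 0;1 0.002 0.002 0.26 0 0 0"}}

```text
time: 2.62
tool_pos: [0.5187, 0.0016, 0.2384]
ee_rot: [3.14, -0.004, 0.31]
wrist_force: [0.5, -1.3, 0.7]
width: 0.0937
```

Run:
```python
from h import *
st();delta([.5156,.0012,.231],.307)
```

```text
2.62 [0.5187 0.0016 0.2384] [ 3.1397 -0.0038  0.3104] F [ 0.5 -1.3  0.7] w 0.0937 q [-0.11  0.01  1.39 -0.    1.74 -0.42]
delta [-0.012 -0.002  0.03 ] [ 0.0006 -0.0012  0.0011] max rows 0.19251616117174733 0.0433119426134384
```

Emit:
{"op": "servo_tool", "data": {"targets": "1 0 0 0 0 0 0; 1 0 0 0 0 0 0; 1 0 0 0 0 0 0; 1 0 0 0 0 0 0"}}

```text
time: 2.95
tool_pos: [0.518, 0.0026, 0.2366]
ee_rot: [3.141, -0.002, 0.312]
wrist_force: [0.2, 0.1, 0.8]
width: 0.0938
```

Run:
```python
from h import *
st();delta([.5156,.0012,.231],.307)
```

```text
2.95 [0.518  0.0026 0.2366] [ 3.1408e+00 -1.7000e-03  3.1210e-01] F [0.2 0.1 0.8] w 0.0938 q [-0.1   0.01  1.39 -0.    1.74 -0.42]
delta [-0.011  0.002  0.022] [ 0.0003 -0.0005  0.0016] max rows 0.15010081549259122 0.04324978936068915
```

Emit:
{"op": "servo_tool", "data": {"targets": "1 -0.011 0.002 0.022 0 0 0.0015; 1 -0.011 0.002 0.022 0 0 0.0015; 1 -0.011 0.002 0.022 0 0 0.0015; 0 -0.011 0.002 0.022 0 0 0.0015; 0 -0.011 0.002 0.022 0 0 0.0015; 0 -0.011 0.002 0.022 0 0 0.0015; 0 -0.011 0.002 0.022 0 0 0.0015; 0 -0.011 0.002 0.022 0 0 0.0015; 0 -0.011 0.002 0.022 0 0 0.0015; 0 -0.011 0.002 0.022 0 0 0.0015; 0 -0.011 0.002 0.022 0 0 0.0015; 0 -0.011 0.002 0.022 0 0 0.0015"}}

```text
time: 3.95
tool_pos: [0.5151, 0.0013, 0.23]
ee_rot: [3.141, -0.0, 0.307]
wrist_force: [-0.6, 0.6, -0.6]
width: 0.0372
```

Run:
```python
from h import *
st();delta([.5156,.0012,.231],.307)
```

```text
3.95 [0.5151 0.0013 0.23  ] [ 3.1415 -0.      0.3072] F [-0.6  0.6 -0.6] w 0.0372 q [-0.11  0.01  1.41 -0.    1.73 -0.41]
delta [ 0.002  0.001 -0.004] [ 0.     -0.      0.0001] max rows 0.026937689304034715 0.0019385558332829275
```

Still closing (37 mm).

Emit:
{"op": "servo_tool", "data": {"targets": "0 0 0 0 0 0 0;0 0 0 0 0 0 0;0 0 0 0 0 0 0;0 0 0 0 0 0 0;0 0 0 0 0 0 0;0 0 0 0 0 0 0"}}

```text
time: 4.45
tool_pos: [0.5151, 0.0012, 0.23]
ee_rot: [3.142, 0.0, 0.307]
wrist_force: [0.1, -0.7, 0.4]
width: 0.0217
```

Emit:
{"op": "servo_tool", "data": {"targets": "0 0 0 -0.03 0 0 0;0 0 0 -0.1 0 0 0;0 0 0 -0.2 0 0 0;0 0 0 -0.3 0 0 0;0 0 0 -0.4 0 0 0;0 0 0 -0.4 0 0 0;0 0 0 -0.4 0 0 0"}}

```text
time: 5.03
tool_pos: [0.5156, 0.0013, 0.3305]
ee_rot: [3.141, -0.002, 0.307]
wrist_force: [-0.5, -0.4, -5.0]
width: 0.0219
```

Run:
```python
from h import *
st();snap('side','s2'); snap('wrist','w2');delta([.38,.313,.335],-.1)
```

```text
5.03 [0.5156 0.0013 0.3305] [ 3.1407e+00 -1.8000e-03  3.0750e-01] F [-0.5 -0.4 -5. ] w 0.0219 q [-0.11  0.02  1.2  -0.    1.92 -0.42]
delta [-0.136 -1.351 -0.028] [-0.0003  0.0013  0.1297] max rows 8.142231619779572 3.2599037950626926
```

View pics/s2.png

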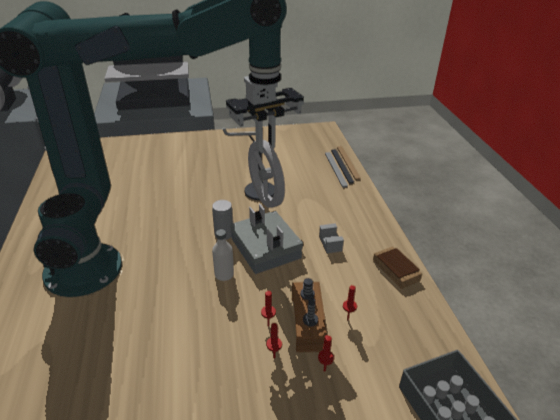

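View pics/w2.png

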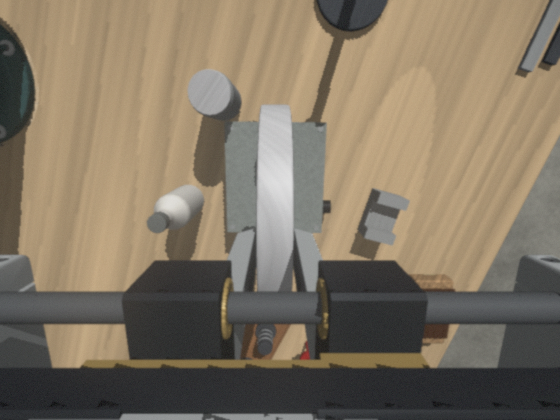

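Run:
```python
from h import *
delta([.375,.1,.345],.1)
```

```text
delta [-0.413 -0.545 -0.068] [-0.0004  0.0013  0.066 ] max rows 4.119447031130066 1.6596367041120346
```

Emit:
{"op": "servo_tool", "data": {"targets": "0 -0.05 -0.03 -0.06 0 0 0;0 -0.15 -0.15 -0.06 0 0 0.02;0 -0.25 -0.27 -0.06 0 0 0.04;0 -0.35 -0.4 -0.06 0 0 0.06;0 -0.4 -0.5 -0.06 0 0 0.07;0 -0.413 -0.545 -0.06 0 0 0.08;0 -0.413 -0.545 -0.06 0 0 0.08"}}

```text
time: 5.72
tool_pos: [0.3731, 0.1016, 0.3434]
ee_rot: [-3.141, 0.003, 0.059]
wrist_force: [0.7, -0.8, -5.9]
width: 0.0218
```

Run:
```python
from h import *
st();delta([.375,.314,.335],-.1)
```

```text
5.72 [0.3731 0.1016 0.3434] [-3.1405e+00  2.7000e-03  5.9400e-02] F [ 0.7 -0.8 -5.9] w 0.0218 q [ 0.12 -0.26  1.42  0.    1.98  0.06]
delta [ 0.058 -0.847  0.034] [-0.0003  0.0009  0.0508] max rows 5.096880797185813 1.2761153812478245
```

Emit:
{"op": "servo_tool", "data": {"targets": "0 0 -0.12 0 0 0 0.01;0 0.02 -0.26 0.01 0 0 0.02;0 0.03 -0.4 0.02 0 0 0.03;0 0.04 -0.54 0.03 0 0 0.04;0 0.05 -0.68 0.03 0 0 0.05;0 0.058 -0.78 0.034 0 0 0.05;0 0.058 -0.83 0.034 0 0 0.05;0 0.058 -0.847 0.034 0 0 0.05;0 0.058 -0.847 0.034 0 0 0.05"}}

```text
time: 6.47
tool_pos: [0.3784, 0.3119, 0.3348]
ee_rot: [3.139, 0.002, -0.1]
wrist_force: [-0.6, -0.2, -4.4]
width: 0.0218
```

Run:
```python
from h import *
st();snap('side','s3'); snap('wrist','w3');snap('top','t3')
```

```text
6.47 [0.3784 0.3119 0.3348] [ 3.1388e+00  2.2000e-03 -1.0050e-01] F [-0.6 -0.2 -4.4] w 0.0218 q [ 0.57 -0.03  1.24 -0.    1.94  0.67]
```

View pics/w3.png

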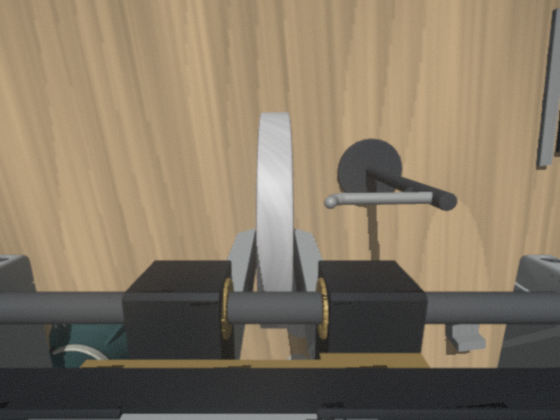

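View pics/s3.png

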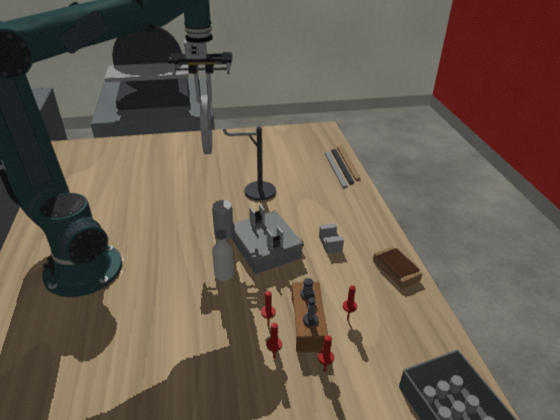

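Run:
```python
from h import *
i,K,M=load('w3')
cv2.imwrite('pics/w3z.png',cv2.resize(i[170:230,310:470],None,fx=5,fy=5,interpolation=2)[:,:,::-1])
t=onz(K,M,331,202,.245);p=onz(K,M,448,201,.245);b1=onz(K,M,350,199,.231);b2=onz(K,M,428,198,.231)
print(t,p,b1,b2,np.arctan2(*(p-t)[[1,0]]),np.linalg.norm(p-t),np.arctan2(*(b2-b1)[[1,0]]))
```

```text
[0.43182781 0.31214071 0.245     ] [0.54077075 0.30212466 0.245     ] [0.45297784 0.30980355 0.231     ] [0.52919533 0.30313039 0.231     ] -0.09168069296251816 0.10940239968833246 -0.08733140603003757
```

View pics/w3z.png

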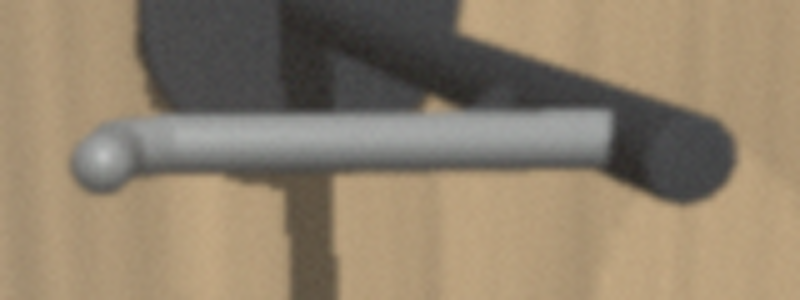

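Run:
```python
from h import *
st();delta([.378,.315,.262],-.09)
```

```text
6.62 [0.3785 0.3107 0.3365] [ 3.1406e+00 -3.0000e-04 -1.0310e-01] F [-0.1  0.4 -4. ] w 0.0217 q [ 0.57 -0.04  1.24 -0.    1.94  0.67]
delta [-0.004 -0.017  0.298] [ 0.0003 -0.0001 -0.0042] max rows 1.7889320277110776 0.10497735755503708
```

Emit:
{"op": "servo_tool", "data": {"targets": "0 -0.004 -0.017 0.1 0 0 -0.004;0 -0.004 -0.017 0.2 0 0 -0.004;0 -0.004 -0.017 0.27 0 0 -0.004;0 -0.004 -0.017 0.298 0 0 -0.004;0 -0.004 -0.017 0.298 0 0 -0.004;0 -0.004 -0.017 0.298 0 0 -0.004;0 -0.004 -0.017 0.298 0 0 -0.004"}}

```text
time: 7.2
tool_pos: [0.3784, 0.3165, 0.264]
ee_rot: [-3.139, -0.003, -0.089]
wrist_force: [-0.5, -0.4, -4.9]
width: 0.0223
```

Run:
```python
from h import *
st();snap('side','s4');snap('wrist','w4');snap('top','t4');delta([.4815,.3055,.263],-.09)
i=load('s4')[0]; cv2.imwrite('pics/s4z.png',cv2.resize(i[20:220,140:300],None,fx=3,fy=3,interpolation=2)[:,:,::-1])
i,K,M=load('w4')
cv2.imwrite('pics/w4z.png',cv2.resize(i[80:300,200:480],None,fx=2.6,fy=2.6,interpolation=2)[:,:,::-1])
```

```text
7.2 [0.3784 0.3165 0.264 ] [-3.1395e+00 -3.0000e-03 -8.9300e-02] F [-0.5 -0.4 -4.9] w 0.0223 q [ 0.58 -0.05  1.39 -0.    1.79  0.67]
delta [0.416 0.008 0.004] [-0.0006 -0.0008  0.0004] max rows 2.4918871576881405 0.02595754853056788
```

View pics/s4z.png

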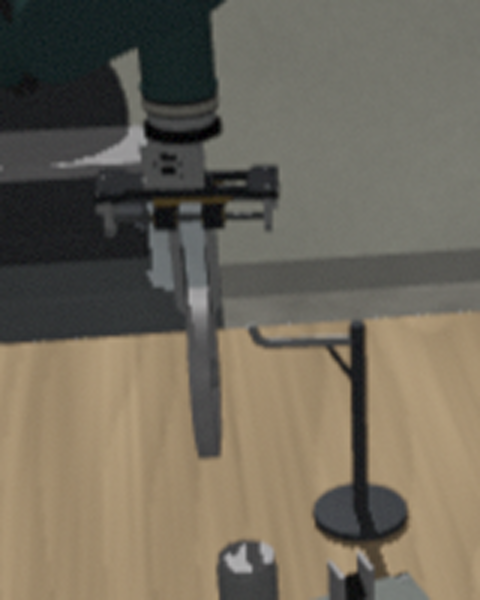

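View pics/w4z.png

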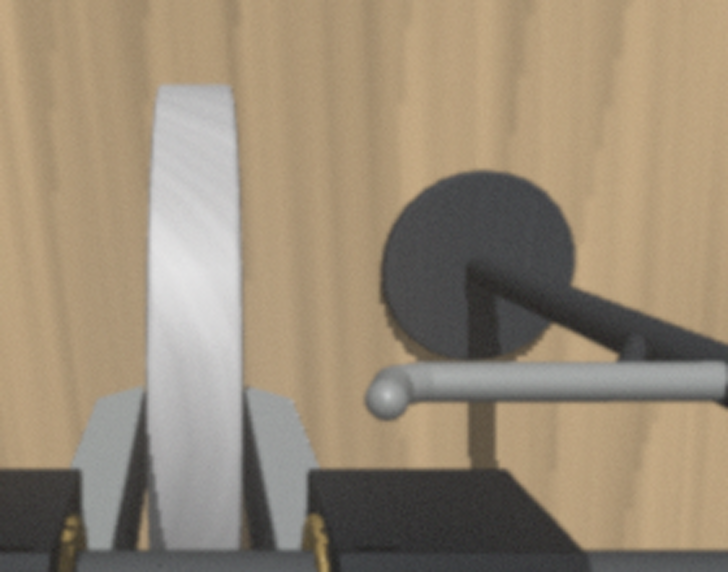

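Run:
```python
from h import *
i,K,M=load('w4')
print(onz(K,M,349.2,232.5,.245),onz(K,M,480,225.6,.231),onz(K,M,400,226.5,.231))
delta([.4815,.3055,.263],-.09);st()
```

```text
[0.43128405 0.31272512 0.245     ] [0.53309332 0.30437719 0.231     ] [0.47294515 0.30903694 0.231     ]
delta [0.416 0.008 0.004] [-0.0006 -0.0008  0.0004] max rows 2.4918871576881405 0.02595754853056788
7.35 [0.3782 0.3167 0.2636] [-3.1398e+00 -2.4000e-03 -8.8800e-02] F [-1.   1.2 -5.4] w 0.0216 q [ 0.58 -0.05  1.39 -0.    1.79  0.67]
```

Emit:
{"op": "servo_tool", "data": {"targets": "0 0.06 0.002 0.002 0 0 0;0 0.13 0.002 0.002 0 0 0;0 0.2 0.002 0.002 0 0 0;0 0.27 0.002 0.002 0 0 0;0 0.34 0.002 0.002 0 0 0;0 0.39 0.002 0.002 0 0 0;0 0.416 0.002 0.002 0 0 0;0 0.416 0.002 0.002 0 0 0;0 0.416 0.002 0.002 0 0 0"}}

```text
time: 8.1
tool_pos: [0.481, 0.3068, 0.2613]
ee_rot: [3.141, 0.001, -0.089]
wrist_force: [-0.4, -0.9, -3.8]
width: 0.0219
```

Run:
```python
from h import *
st();snap('side','s5');snap('wrist','w5');delta([.4815,.307,.234],-.09)
i=load('s5')[0]; cv2.imwrite('pics/s5z.png',cv2.resize(i[20:220,160:320],None,fx=3,fy=3,interpolation=2)[:,:,::-1])
```

```text
8.1 [0.481  0.3068 0.2613] [ 3.1414e+00  1.1000e-03 -8.8700e-02] F [-0.4 -0.9 -3.8] w 0.0219 q [0.47 0.13 1.21 0.   1.8  0.56]
delta [ 0.004 -0.     0.111] [-0.      0.0001  0.0007] max rows 0.6648118029989226 0.017131286052977934
```

View pics/s5z.png

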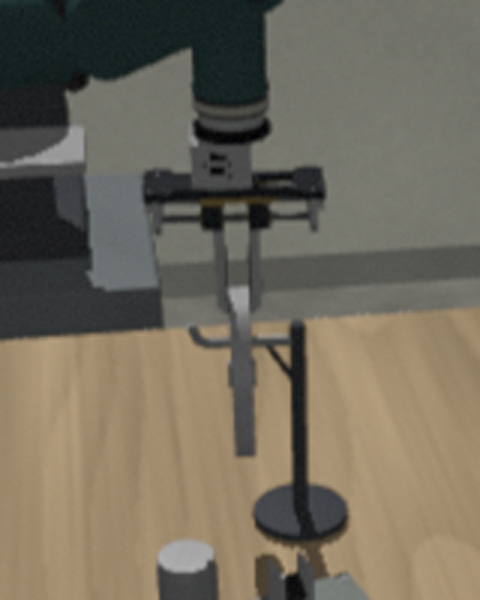

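View pics/w5.png

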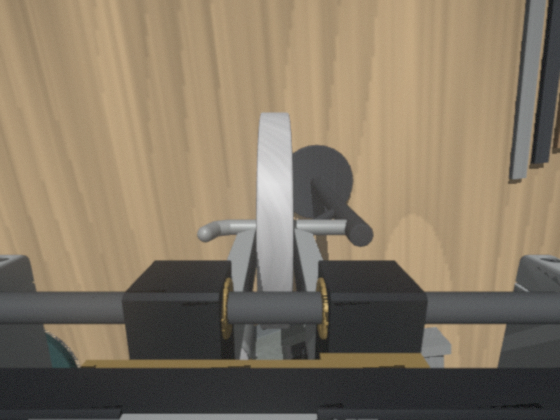

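Emit:
{"op": "servo_tool", "data": {"targets": "0 0.002 0 0.03 0 0 0;0 0.002 0 0.06 0 0 0;0 0.002 0 0.085 0 0 0;0 0.002 0 0.1 0 0 0;0 0.002 0 0.109 0 0 0;0 0.002 0 0.109 0 0 0;0 0.002 0 0.109 0 0 0"}}

```text
time: 8.78
tool_pos: [0.4816, 0.3067, 0.2341]
ee_rot: [3.141, 0.0, -0.089]
wrist_force: [-0.1, -0.2, -4.4]
width: 0.0215
```

Emit:
{"op": "servo_tool", "data": {"targets": "0 0 0 0.004 0 0 0;0 0 0 0.008 0 0 0;0 0 0 0.008 0 0 0;0 0 0 0.008 0 0 0"}}

```text
time: 9.12
tool_pos: [0.4818, 0.3068, 0.2325]
ee_rot: [-3.141, -0.001, -0.089]
wrist_force: [-0.0, 1.1, -4.4]
width: 0.0213
```

Emit:
{"op": "servo_tool", "data": {"targets": "0 0 0 0.004 0 0 0;0 0 0 0.004 0 0 0;0 0 0 0.004 0 0 0"}}

```text
time: 9.37
tool_pos: [0.4819, 0.3068, 0.2324]
ee_rot: [-3.141, -0.002, -0.089]
wrist_force: [-1.3, 0.5, 1.4]
width: 0.0216
```

Run:
```python
from h import *
st();snap('side','s6')
i=load('s6')[0]; cv2.imwrite('pics/s6z.png',cv2.resize(i[90:190,200:280],None,fx=6,fy=6,interpolation=2)[:,:,::-1])
```

```text
9.37 [0.4819 0.3068 0.2324] [-3.1407e+00 -1.6000e-03 -8.8600e-02] F [-1.3  0.5  1.4] w 0.0216 q [ 0.47  0.13  1.27 -0.    1.74  0.56]
```

View pics/s6z.png

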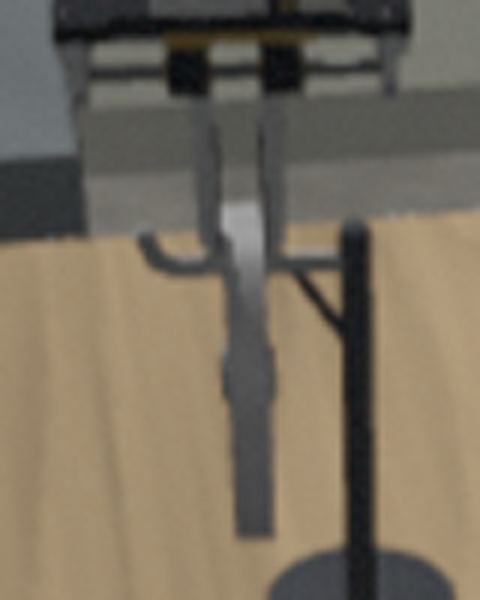

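Emit:
{"op": "servo_tool", "data": {"targets": "0.4 0 0 0 0 0 0;0.42 0 0 0 0 0 0;0.42 0 0 0 0 0 0;0.42 0 0 0 0 0 0;0.42 0 0 0 0 0 0"}}

```text
time: 9.83
tool_pos: [0.4818, 0.3068, 0.2313]
ee_rot: [-3.141, -0.0, -0.089]
wrist_force: [-0.3, 0.3, 0.3]
width: 0.0397
```

Emit:
{"op": "servo_tool", "data": {"targets": "0.42 0 0 -0.05 0 0 0;0.42 0 0 -0.1 0 0 0;0.42 0 0 -0.2 0 0 0;0.42 0 0 -0.35 0 0 0;0.42 0 0 -0.5 0 0 0;0.42 0 0 -0.5 0 0 0"}}

```text
time: 10.33
tool_pos: [0.4831, 0.3075, 0.3673]
ee_rot: [-3.132, -0.015, -0.089]
wrist_force: [-0.5, 0.8, 0.3]
width: 0.0393
```

Run:
```python
from h import *
st();snap('side','s7');snap('wrist','w7')
i=load('s7')[0]; cv2.imwrite('pics/s7z.png',cv2.resize(i[70:270,190:350],None,fx=3,fy=3,interpolation=2)[:,:,::-1])
delta([.516,.002,.35],-.1)
```

```text
10.33 [0.4831 0.3075 0.3673] [-3.1324 -0.0149 -0.0886] F [-0.5  0.8  0.3] w 0.0393 q [ 0.47  0.15  0.98 -0.    1.99  0.56]
delta [0.242 1.204 0.039] [-0.0013 -0.0021  0.0036] max rows 7.366325849194133 0.11018360602563242
```

View pics/s7z.png

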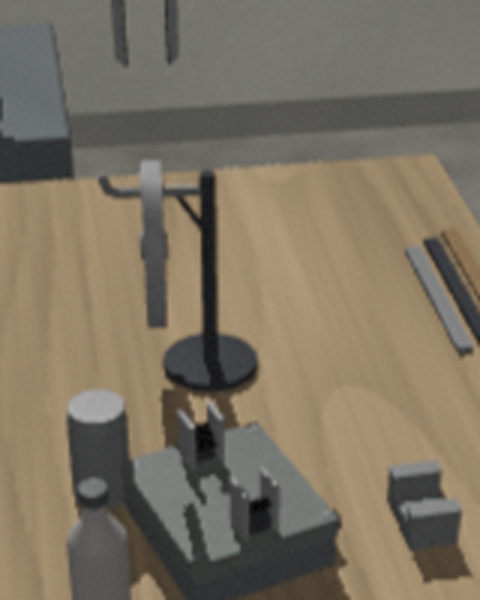

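View pics/w7.png

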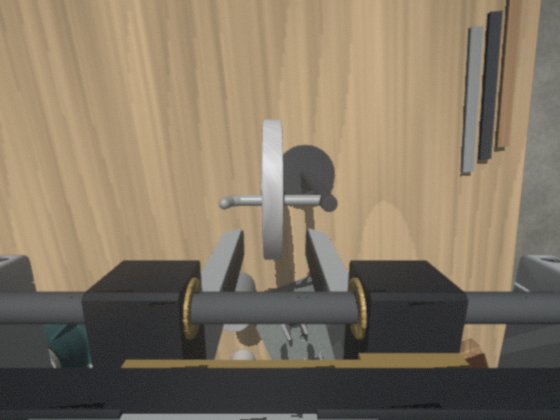

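Run:
```python
from h import *
delta([.495,-.045,.36],.307)
```

```text
delta [ 0.175  1.399 -0.003] [-0.0008 -0.0023 -0.1259] max rows 8.450289067429836 3.1658298759125705
```

Emit:
{"op": "servo_tool", "data": {"targets": "0.42 0.1 0.9 0 0 0 -0.126;0.42 0.1 0.9 0 0 0 -0.126;0.42 0.1 0.9 0 0 0 -0.126;0.42 0.1 0.9 0 0 0 -0.126;0.42 0.1 0.9 0 0 0 -0.126;0.42 0.1 0.9 0 0 0 -0.126;0.42 0.1 0.9 0 0 0 -0.126"}}

```text
time: 11.02
tool_pos: [0.4862, 0.076, 0.3551]
ee_rot: [3.14, 0.003, 0.3]
wrist_force: [-0.2, 0.1, -0.9]
width: 0.0393
```

Run:
```python
from h import *
st();delta([.495,-.055,.27],.307)
```

```text
11.02 [0.4862 0.076  0.3551] [3.1401e+00 2.6000e-03 3.0020e-01] F [-0.2  0.1 -0.9] w 0.0393 q [ 0.04 -0.02  1.19 -0.    1.98 -0.26]
delta [-0.121  0.51   0.342] [ 0.0005  0.0008 -0.0022] max rows 3.751403730158242 0.05970530715760128
```

Emit:
{"op": "servo_tool", "data": {"targets": "0.42 -0.12 0.51 0.34 0 0 -0.002;0.42 -0.12 0.51 0.34 0 0 -0.002;0.42 -0.12 0.51 0.34 0 0 -0.002;0.42 -0.12 0.51 0.34 0 0 -0.002;0.42 -0.12 0.51 0.34 0 0 -0.002;0.42 -0.12 0.51 0.34 0 0 -0.002;0.42 -0.12 0.51 0.34 0 0 -0.002;0.42 -0.12 0.51 0.34 0 0 -0.002"}}

```text
time: 11.68
tool_pos: [0.4971, -0.0488, 0.2725]
ee_rot: [3.141, -0.002, 0.316]
wrist_force: [1.2, 0.7, -0.3]
width: 0.0395
```

Run:
```python
from h import *
st();snap('wrist','w8');st();snap('top','t8')
```

```text
11.68 [ 0.4971 -0.0488  0.2725] [ 3.1411e+00 -2.0000e-03  3.1560e-01] F [ 1.2  0.7 -0.3] w 0.0395 q [-0.21 -0.03  1.36  0.    1.81 -0.53]
11.73 [ 0.4971 -0.0488  0.2726] [ 3.1407e+00 -2.2000e-03  3.1580e-01] F [ 0.9  0.3 -0.7] w 0.0394 q [-0.21 -0.03  1.36  0.    1.81 -0.53]
```

View pics/w8.png

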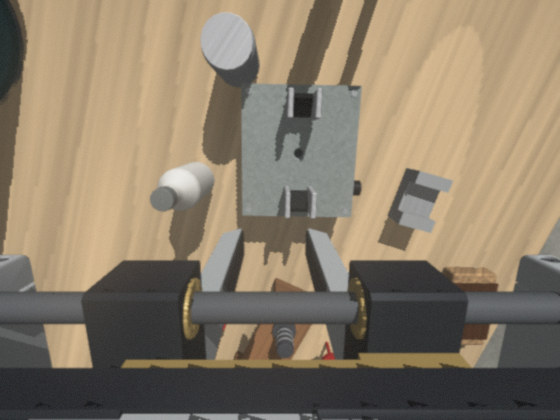

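Run:
```python
from h import *
i,K,M=load('w8')
c=i[135:175,280:320];g=cv2.cvtColor(c,cv2.COLOR_RGB2GRAY);m=(g<55).astype(np.uint8)
n,l,s,ce=cv2.connectedComponentsWithStats(m);print(s.tolist(),ce.tolist())
for k in range(1,n):
    if s[k,4]>15: print(onz(K,M,ce[k][0]+280,ce[k][1]+135,.06))
cv2.imwrite('pics/w8z.png',cv2.resize(c,None,fx=10,fy=10,interpolation=0)[:,:,::-1])
c=np.array([onz(K,M,*p,.06) for p in [(242,86),(360,87),(352,217),(241,214)]]);print(c.mean(0))
for a,b in((0,1),(1,2),(2,3),(3,0)):
    d=c[b]-c[a];print(np.linalg.norm(d),np.degrees(np.arctan2(d[1],d[0])))
```

```text
[[0, 0, 40, 40, 1565], [15, 15, 7, 7, 35]] [[19.526517571884984, 19.540575079872205], [18.314285714285713, 17.685714285714287]]
[0.51362721 0.00383783 0.06      ]
[0.514785   0.00208089 0.06      ]
0.14687812918911802 17.702885169536806
0.16809782677207757 -71.71891260012164
0.15295807092986613 -163.4999346214728
0.16493579973312167 106.19163101162862
```

View pics/w8z.png

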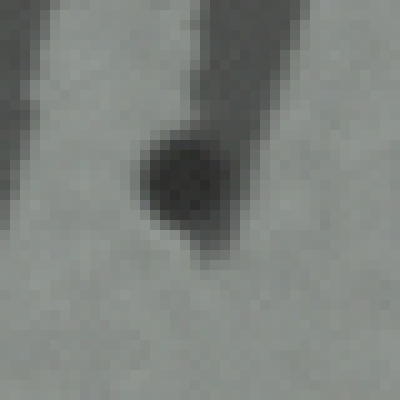

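View pics/t8.png

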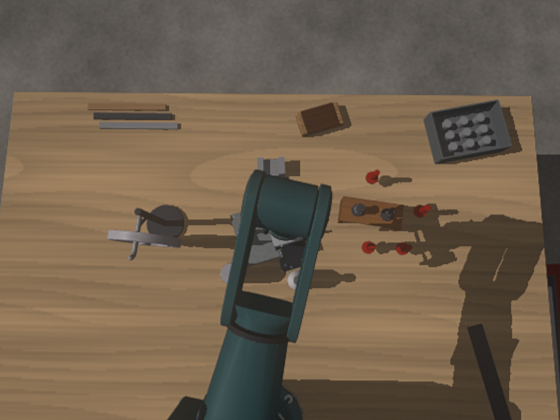

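Run:
```python
from h import *
delta([.567,-.36,.25],-.14)
```

```text
delta [-0.121  1.27   0.091] [ 1.000e-04 -8.000e-04  1.451e-01] max rows 7.666099257544601 3.6475942842243936
```

Emit:
{"op": "servo_tool", "data": {"targets": "0.42 -0.08 0.9 0 0 0 0.1;0.42 -0.08 0.9 0 0 0 0.1;0.42 -0.08 0.9 0 0 0 0.1;0.42 -0.08 0.9 0 0 0 0.1;0.42 -0.08 0.9 0 0 0 0.1;0.42 -0.08 0.9 0 0 0 0.1;0.42 -0.08 0.9 0 0 0 0.1"}}

```text
time: 12.37
tool_pos: [0.5475, -0.2736, 0.2702]
ee_rot: [3.141, 0.001, -0.004]
wrist_force: [-0.6, -0.3, -0.4]
width: 0.0396
```

Run:
```python
from h import *
delta([.567,-.375,.23],-.14)
```

```text
delta [0.08  0.405 0.161] [0.0003 0.0002 0.0433] max rows 2.657445918624035 1.087529631723027
```

Emit:
{"op": "servo_tool", "data": {"targets": "0.42 0.08 0.405 0.16 0 0 0.043;0.42 0.08 0.405 0.16 0 0 0.043;0.42 0.08 0.405 0.16 0 0 0.043;0.42 0.08 0.405 0.16 0 0 0.043;0.42 0.08 0.405 0.16 0 0 0.043;0.42 0.08 0.405 0.16 0 0 0.043;0.42 0.08 0.405 0.16 0 0 0.043"}}

```text
time: 12.95
tool_pos: [0.5678, -0.3697, 0.2335]
ee_rot: [3.141, -0.003, -0.133]
wrist_force: [0.9, -0.7, 0.8]
width: 0.0395
```

Run:
```python
from h import *
st();snap('wrist','w9');st()
```

```text
12.95 [ 0.5678 -0.3697  0.2335] [ 3.1406e+00 -2.7000e-03 -1.3320e-01] F [ 0.9 -0.7  0.8] w 0.0395 q [-0.66  0.38  0.97  0.    1.79 -0.53]
13.0 [ 0.5677 -0.3699  0.2336] [ 3.1404e+00 -2.9000e-03 -1.3330e-01] F [-0.4 -0.3  0. ] w 0.0394 q [-0.66  0.38  0.97  0.    1.79 -0.53]
```

View pics/w9.png

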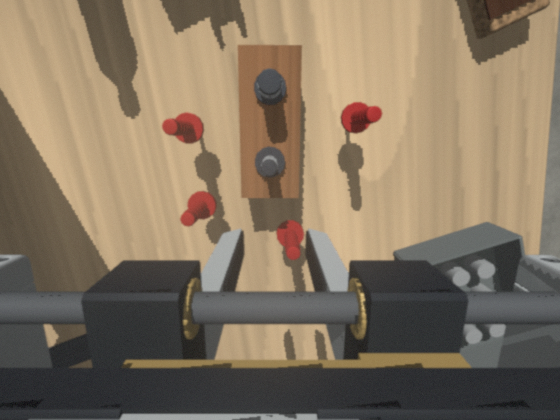

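Run:
```python
from h import *
i,K,M=load('w9')
cv2.imwrite('pics/w9z.png',cv2.resize(i[130:200,230:310],None,fx=8,fy=8,interpolation=2)[:,:,::-1])
```

```text
(no output)
```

View pics/w9z.png

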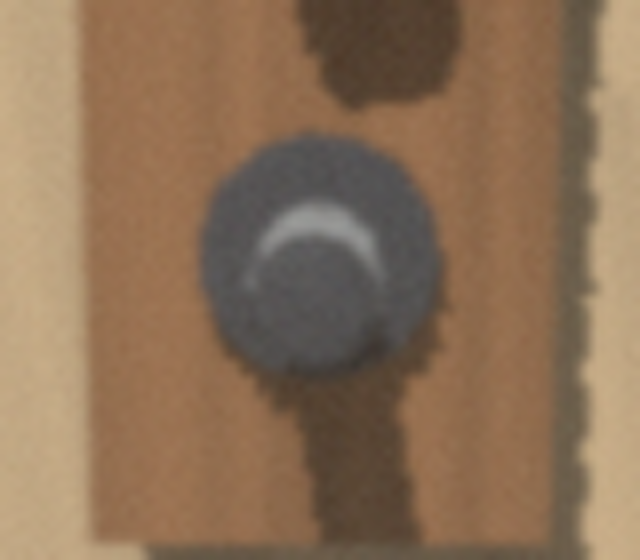

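Run:
```python
from h import *
i,K,M=load('w9')
print(onz(K,M,269.7,161.2,.066),onz(K,M,269.2,167.1,.130))
st();delta([.5685,-.332,.14],-.14)
```

```text
[ 0.56782441 -0.33174121  0.066     ] [ 0.56815241 -0.3317281   0.13      ]
13.0 [ 0.5677 -0.3699  0.2336] [ 3.1404e+00 -2.9000e-03 -1.3330e-01] F [-0.4 -0.3  0. ] w 0.0394 q [-0.66  0.38  0.97  0.    1.79 -0.53]
delta [-0.018 -0.151  0.374] [ 0.0004 -0.0009  0.0021] max rows 2.4208066547278473 0.058885681390810136
```

Emit:
{"op": "servo_tool", "data": {"targets": "0.42 -0.018 -0.151 0.1 0 0 0.002;0.42 -0.018 -0.151 0.2 0 0 0.002;0.42 -0.018 -0.151 0.3 0 0 0.002;0.42 -0.018 -0.151 0.36 0 0 0.002;0.42 -0.018 -0.151 0.36 0 0 0.002;0.42 -0.018 -0.151 0.36 0 0 0.002"}}

```text
time: 13.5
tool_pos: [0.5675, -0.3324, 0.1416]
ee_rot: [-3.141, 0.0, -0.141]
wrist_force: [0.6, -0.2, 0.2]
width: 0.0397
```

Run:
```python
from h import *
st();delta([.568,-.332,.082],-.14);snap('wrist','w10')
```

```text
13.5 [ 0.5675 -0.3324  0.1416] [-3.1413e+00  3.0000e-04 -1.4070e-01] F [ 0.6 -0.2  0.2] w 0.0397 q [-0.62  0.35  1.19  0.    1.61 -0.48]
delta [ 0.002 -0.002  0.239] [-0.0001  0.0001 -0.0002] max rows 1.4302094726996184 0.006467895859682737
```

View pics/w10.png

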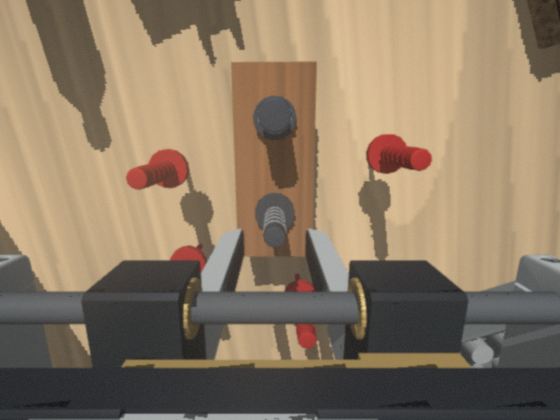

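Emit:
{"op": "servo_tool", "data": {"targets": "0.42 0.002 -0.002 0.06 0 0 0;0.42 0.002 -0.002 0.13 0 0 0;0.42 0.002 -0.002 0.2 0 0 0;0.42 0.002 -0.002 0.236 0 0 0;0.42 0.002 -0.002 0.236 0 0 0;0.42 0.002 -0.002 0.236 0 0 0;0 0.002 -0.002 0.236 0 0 0;0 0.002 -0.002 0.236 0 0 0;0 0.002 -0.002 0.236 0 0 0;0 0.002 -0.002 0.236 0 0 0;0 0.002 -0.002 0.236 0 0 0;0 0.002 -0.002 0.236 0 0 0"}}

```text
time: 14.55
tool_pos: [0.5683, -0.3336, 0.0833]
ee_rot: [3.141, -0.001, -0.142]
wrist_force: [-0.3, 0.2, 4.1]
width: 0.0153
```

Run:
```python
from h import *
st();snap('side','s11');st()
i=load('s11')[0]; cv2.imwrite('pics/s11z.png',cv2.resize(i[220:370,250:370],None,fx=4,fy=4,interpolation=2)[:,:,::-1])
```

```text
14.55 [ 0.5683 -0.3336  0.0833] [ 3.1407e+00 -1.1000e-03 -1.4210e-01] F [-0.3  0.2  4.1] w 0.0153 q [-0.62  0.38  1.27 -0.    1.5  -0.47]
14.6 [ 0.5683 -0.3336  0.0833] [ 3.1407e+00 -1.1000e-03 -1.4210e-01] F [-0.8 -0.2  3.9] w 0.0157 q [-0.62  0.38  1.27 -0.    1.5  -0.47]
```

View pics/s11z.png

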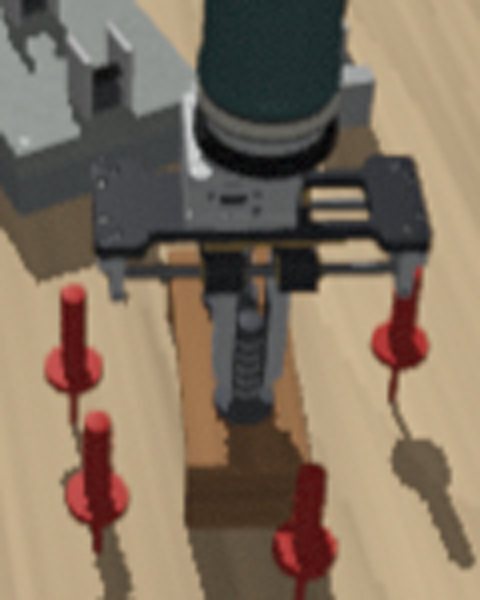

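Emit:
{"op": "servo_tool", "data": {"targets": "0 0 0 -0.05 0 0 0;0 0 0 -0.12 0 0 0;0 0 0 -0.2 0 0 0;0 0 0 -0.3 0 0 0;0 0 0 -0.4 0 0 0;0 0 0 -0.5 0 0 0;0 0 0 -0.5 0 0 0"}}

```text
time: 15.18
tool_pos: [0.5702, -0.3345, 0.2145]
ee_rot: [3.136, -0.01, -0.142]
wrist_force: [0.4, -0.7, 0.5]
width: 0.0154
```

Run:
```python
from h import *
st();delta([.5145,.0025,.20],.307)
```

```text
15.18 [ 0.5702 -0.3345  0.2145] [ 3.1365 -0.0103 -0.1418] F [ 0.4 -0.7  0.5] w 0.0154 q [-0.62  0.33  1.07  0.    1.73 -0.47]
delta [-0.412 -1.303  0.047] [ 0.0023 -0.0029 -0.1429] max rows 8.199716054742927 3.5928234145409785
```

Emit:
{"op": "servo_tool", "data": {"targets": "0 -0.06 -0.16 0 0 0 -0.02;0 -0.12 -0.33 0 0 0 -0.04;0 -0.18 -0.5 0 0 0 -0.06;0 -0.24 -0.65 0 0 0 -0.08;0 -0.28 -0.8 0 0 0 -0.1;0 -0.3 -0.9 0 0 0 -0.11;0 -0.3 -0.95 0 0 0 -0.11;0 -0.3 -0.95 0 0 0 -0.11"}}

```text
time: 15.85
tool_pos: [0.5272, -0.0849, 0.2063]
ee_rot: [-3.141, 0.001, 0.207]
wrist_force: [0.1, -0.3, -1.6]
width: 0.0158
```

Run:
```python
from h import *
st();delta([.5145,.0025,.20],.307)
```

```text
15.85 [ 0.5272 -0.0849  0.2063] [-3.1406e+00  7.0000e-04  2.0700e-01] F [ 0.1 -0.3 -1.6] w 0.0158 q [-0.27  0.05  1.41  0.    1.68 -0.47]
delta [ 0.022 -0.353  0.025] [-0.0003  0.0002 -0.0318] max rows 2.123915417191911 0.8000555800422962
```

Emit:
{"op": "servo_tool", "data": {"targets": "0 0.01 -0.1 0.01 0 0 -0.01;0 0.02 -0.22 0.02 0 0 -0.02;0 0.022 -0.32 0.025 0 0 -0.032;0 0.022 -0.353 0.025 0 0 -0.032;0 0.022 -0.353 0.025 0 0 -0.032;0 0.022 -0.353 0.025 0 0 -0.032;0 0.022 -0.353 0.025 0 0 -0.032;0 0.022 -0.353 0.025 0 0 -0.032"}}

```text
time: 16.52
tool_pos: [0.5154, -0.0016, 0.2008]
ee_rot: [3.141, 0.0, 0.302]
wrist_force: [-0.5, -0.5, -1.0]
width: 0.0156
```

Run:
```python
from h import *
st();snap('side','s12');snap('wrist','w12');st();snap('top','t12')
i=load('s12')[0]; cv2.imwrite('pics/s12z.png',cv2.resize(i[170:270,220:320],None,fx=6,fy=6,interpolation=2)[:,:,::-1])
i=load('w12')[0]; cv2.imwrite('pics/w12z.png',cv2.resize(i[70:270,200:360],None,fx=3,fy=3,interpolation=2)[:,:,::-1])
```

```text
16.52 [ 0.5154 -0.0016  0.2008] [3.1408e+00 3.0000e-04 3.0160e-01] F [-0.5 -0.5 -1. ] w 0.0156 q [-0.11  0.01  1.46 -0.    1.67 -0.41]
16.62 [ 0.5153 -0.0012  0.2009] [3.1412e+00 2.0000e-04 3.0210e-01] F [-0.1 -0.4 -1.1] w 0.0159 q [-0.11  0.01  1.46 -0.    1.67 -0.41]
```

View pics/s12z.png

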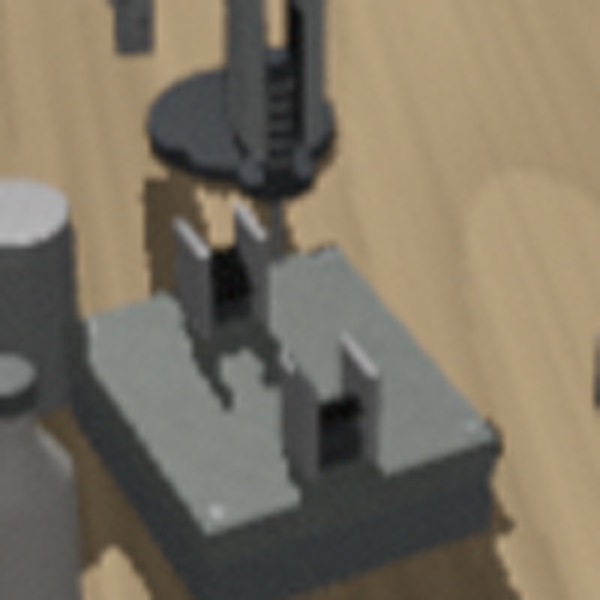

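View pics/w12z.png

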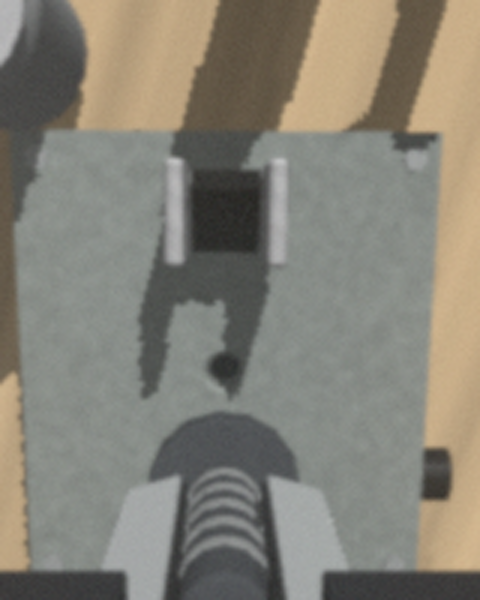

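Run:
```python
from h import *
i,K,M=load('w12')
f=lambda u,v:((u+.5)/3+199.5,(v+.5)/3+69.5)
print('hole',onz(K,M,*f(225,366),.06),'collar',onz(K,M,*f(224,485),.1856), 'w8 hole .5136 .0038')
# predicted tip projection
_,Ks,Ms=load('s12')
c=onz(K,M,*f(224,485),.1856)
print('side proj of hole',(proj(Ks,Ms,[.514,.003,.06])-[220,170])*6)
print(np.linalg.norm(c-onz(K,M,*f(148,485),.1856)))
```

```text
hole [0.51392612 0.00515956 0.06      ] collar [0.51470521 0.00142304 0.1856    ] w8 hole .5136 .0038
side proj of hole [268.30631658 375.78428619]
0.017536895561133074
```

Run:
```python
from h import *
st();delta([.5145,.0012,.137],.307)
```

```text
16.67 [ 0.5152 -0.001   0.2009] [3.1412e+00 1.0000e-04 3.0240e-01] F [-0.2 -0.5 -1.6] w 0.0151 q [-0.11  0.01  1.46 -0.    1.67 -0.41]
delta [-0.    -0.009  0.256] [ 0.0001  0.     -0.0015] max rows 1.5340323275435648 0.03675612192919616
```

Emit:
{"op": "servo_tool", "data": {"targets": "0 0 -0.008 0.05 0 0 -0.001;0 0 -0.008 0.12 0 0 -0.001;0 0 -0.008 0.18 0 0 -0.001;0 0 -0.008 0.23 0 0 -0.001;0 0 -0.008 0.25 0 0 -0.001;0 0 -0.008 0.25 0 0 -0.001;0 0 -0.008 0.25 0 0 -0.001;0 0 -0.008 0.25 0 0 -0.001"}}

```text
time: 17.33
tool_pos: [0.5151, 0.0019, 0.1395]
ee_rot: [3.141, -0.002, 0.307]
wrist_force: [-0.1, -0.5, -1.2]
width: 0.0155
```

Run:
```python
from h import *
st();snap('side','s13');snap('wrist','w13');st()
i=load('s13')[0]; cv2.imwrite('pics/s13z.png',cv2.resize(i[190:260,230:310],None,fx=8,fy=8,interpolation=2)[:,:,::-1])
i=load('w13')[0]; cv2.imwrite('pics/w13z.png',cv2.resize(i[70:270,200:360],None,fx=3,fy=3,interpolation=2)[:,:,::-1])
_,Ks,Ms=load('s13');T=Ttool()
for p in ([.5143,.0027,.06],T[:3,3]+[-.0002,.0015,-.0683]): print((proj(Ks,Ms,p)-[230,190])*8)
```

```text
17.33 [0.5151 0.0019 0.1395] [ 3.1407e+00 -1.7000e-03  3.0720e-01] F [-0.1 -0.5 -1.2] w 0.0155 q [-0.11  0.03  1.56 -0.    1.55 -0.41]
17.43 [0.5152 0.0019 0.1397] [ 3.1406e+00 -2.1000e-03  3.0730e-01] F [ 0.3  0.6 -1.3] w 0.0153 q [-0.11  0.03  1.56 -0.    1.55 -0.41]
[278.69394662 341.48030342]
[280.05821416 315.5194509 ]
```

View pics/s13z.png

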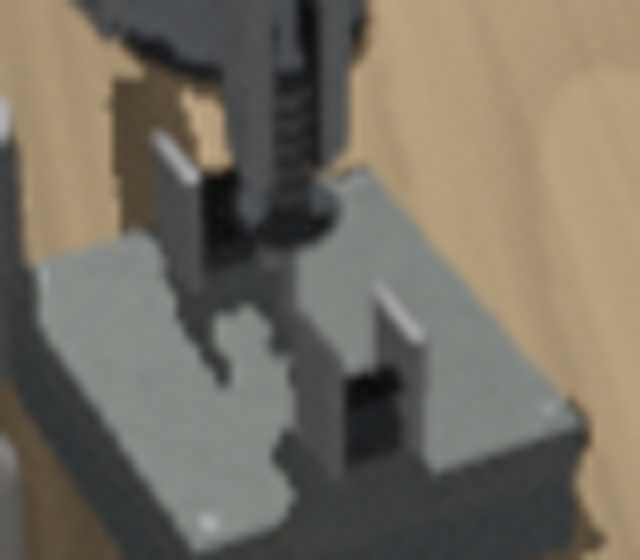

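View pics/w13z.png

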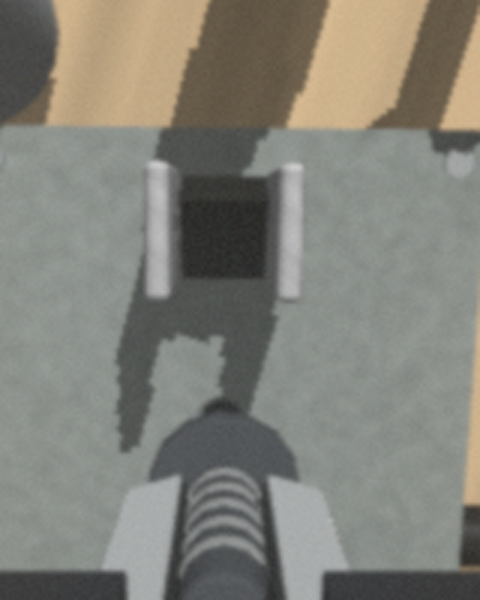

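Run:
```python
from h import *
i7=load('s7')[0];i=load('s13')[0]
a=np.hstack([cv2.resize(x[210:245,250:285],None,fx=11,fy=11,interpolation=0) for x in (i7,i)])
a=np.clip(a.astype(float)*1.6,0,255).astype(np.uint8)
cv2.imwrite('pics/cmp.png',a[:,:,::-1])
_,Ks,Ms=load('s13')
for p in ([.5143,.0027,.06],[.5149,.0034,.0713]): print((proj(Ks,Ms,p)-[249.5,209.5])*11)
```

```text
[168.7041766 255.0354172]
[170.31090136 219.50809061]
```

View pics/cmp.png

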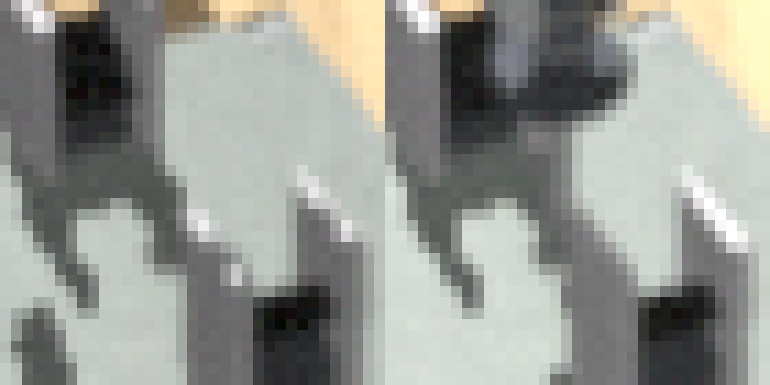

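Run:
```python
from h import *
st();delta([.5145,.0013,.124],.307)
```

```text
17.43 [0.5152 0.0019 0.1397] [ 3.1406e+00 -2.1000e-03  3.0730e-01] F [ 0.3  0.6 -1.3] w 0.0153 q [-0.11  0.03  1.56 -0.    1.55 -0.41]
delta [-0.003  0.001  0.063] [ 0.0003 -0.0007  0.0001] max rows 0.3763298513907355 0.018922200811495146
```

Emit:
{"op": "servo_tool", "data": {"targets": "0 -0.003 0.001 0.01 0 0 0;0 -0.003 0.001 0.02 0 0 0;0 -0.003 0.001 0.03 0 0 0;0 -0.003 0.001 0.04 0 0 0;0 -0.003 0.001 0.05 0 0 0;0 -0.003 0.001 0.06 0 0 0;0 -0.003 0.001 0.06 0 0 0;0 -0.003 0.001 0.06 0 0 0"}}

```text
time: 18.1
tool_pos: [0.5136, 0.0015, 0.1231]
ee_rot: [-3.141, 0.001, 0.307]
wrist_force: [-0.6, 0.2, -0.8]
width: 0.0156
```

Emit:
{"op": "servo_tool", "data": {"targets": "0 0 0 0.008 0 0 0;0 0 0 0.016 0 0 0;0 0 0 0.024 0 0 0;0 0 0 0.032 0 0 0;0 0 0 0.04 0 0 0;0 0 0 0.048 0 0 0;0 0 0 0.048 0 0 0"}}

```text
time: 18.68
tool_pos: [0.5139, 0.0014, 0.1117]
ee_rot: [3.141, -0.0, 0.307]
wrist_force: [-0.6, 0.0, 3.0]
width: 0.0158
```

Emit:
{"op": "servo_tool", "data": {"targets": "0 0 0 0.004 0 0 0;0 0 0 0.008 0 0 0;0 0 0 0.01 0 0 0;0 0 0 0.01 0 0 0;0 0 0 0.01 0 0 0"}}

```text
time: 19.1
tool_pos: [0.514, 0.0014, 0.11]
ee_rot: [3.141, -0.001, 0.307]
wrist_force: [-2.5, -0.9, 6.6]
width: 0.0157
```

Emit:
{"op": "servo_tool", "data": {"targets": "0 0 0 0.004 0 0 0;0 0 0 0.006 0 0 0;0 0 0 0.006 0 0 0;0 0 0 0.006 0 0 0"}}

```text
time: 19.43
tool_pos: [0.5142, 0.0014, 0.1099]
ee_rot: [3.141, -0.002, 0.307]
wrist_force: [-3.5, 0.4, 10.6]
width: 0.0154
```

Emit:
{"op": "servo_tool", "data": {"targets": "0 0 0 -0.04 0 0 0;0 0 0 -0.08 0 0 0;0 0 0 -0.14 0 0 0;0 0 0 -0.22 0 0 0;0 0 0 -0.32 0 0 0;0 0 0 -0.42 0 0 0;0 0 0 -0.42 0 0 0;0 0 0 -0.42 0 0 0"}}

```text
time: 20.1
tool_pos: [0.5147, 0.0014, 0.2138]
ee_rot: [3.14, -0.003, 0.307]
wrist_force: [-0.9, -0.4, -1.7]
width: 0.0159
```

Run:
```python
from h import *
st();delta([.568,-.3336,.21],-.14)
snap('side','s14')
i=load('s14')[0]; cv2.imwrite('pics/s14z.png',cv2.resize(i[60:270,200:360],None,fx=2.8,fy=2.8,interpolation=2)[:,:,::-1])
```

```text
20.1 [0.5147 0.0014 0.2138] [ 3.1402e+00 -3.0000e-03  3.0730e-01] F [-0.9 -0.4 -1.7] w 0.0159 q [-0.11  0.    1.44 -0.    1.69 -0.41]
delta [-0.202  1.342  0.016] [ 0.0002 -0.001   0.1424] max rows 8.13584712835514 3.579769884979934
```

View pics/s14z.png

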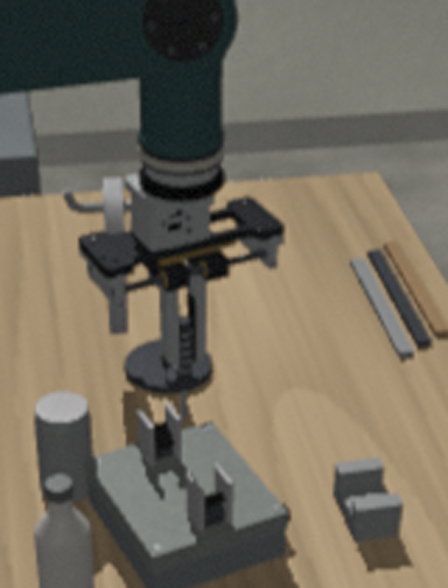

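Button bottomed and the wheel is still on the hook; return the punch to its socket.

Emit:
{"op": "servo_tool", "data": {"targets": "0 -0.03 0.16 0 0 0 0.02;0 -0.06 0.33 0 0 0 0.04;0 -0.09 0.5 0 0 0 0.06;0 -0.12 0.66 0 0 0 0.08;0 -0.14 0.8 0 0 0 0.1;0 -0.15 0.9 0 0 0 0.12;0 -0.15 0.95 0 0 0 0.12;0 -0.15 0.95 0 0 0 0.12"}}

```text
time: 20.82
tool_pos: [0.5491, -0.2381, 0.2093]
ee_rot: [-3.14, 0.004, -0.071]
wrist_force: [-0.3, 0.2, -1.9]
width: 0.0156
```

Run:
```python
from h import *
st();delta([.5683,-.3336,.185],-.142)
```

```text
20.82 [ 0.5491 -0.2381  0.2093] [-3.1399  0.0045 -0.0715] F [-0.3  0.2 -1.9] w 0.0156 q [-0.5   0.2   1.24 -0.    1.71 -0.43]
delta [0.104 0.376 0.096] [-0.0005  0.0014  0.0224] max rows 2.4071129860624545 0.5655691487563795
```

Emit:
{"op": "servo_tool", "data": {"targets": "0 0.04 0.12 0 0 0 0.01;0 0.08 0.24 0.01 0 0 0.022;0 0.104 0.34 0.03 0 0 0.022;0 0.104 0.376 0.06 0 0 0.022;0 0.104 0.376 0.09 0 0 0.022;0 0.104 0.376 0.094 0 0 0.022;0 0.104 0.376 0.094 0 0 0.022;0 0.104 0.376 0.094 0 0 0.022"}}

```text
time: 21.48
tool_pos: [0.5694, -0.3298, 0.1893]
ee_rot: [-3.141, 0.0, -0.136]
wrist_force: [0.1, -1.0, -1.8]
width: 0.0156
```

Run:
```python
from h import *
st();snap('side','s15')
i=load('s15')[0]; cv2.imwrite('pics/s15z.png',cv2.resize(i[200:370,250:370],None,fx=4,fy=4,interpolation=2)[:,:,::-1])
delta([.5683,-.3336,.084],-.142)
```

```text
21.48 [ 0.5694 -0.3298  0.1893] [-3.1409e+00  1.0000e-04 -1.3650e-01] F [ 0.1 -1.  -1.8] w 0.0156 q [-0.61  0.33  1.11  0.    1.7  -0.47]
delta [-0.004  0.014  0.423] [ 0.     -0.0003  0.0017] max rows 2.5398051158449855 0.042896794379679234
```

View pics/s15z.png

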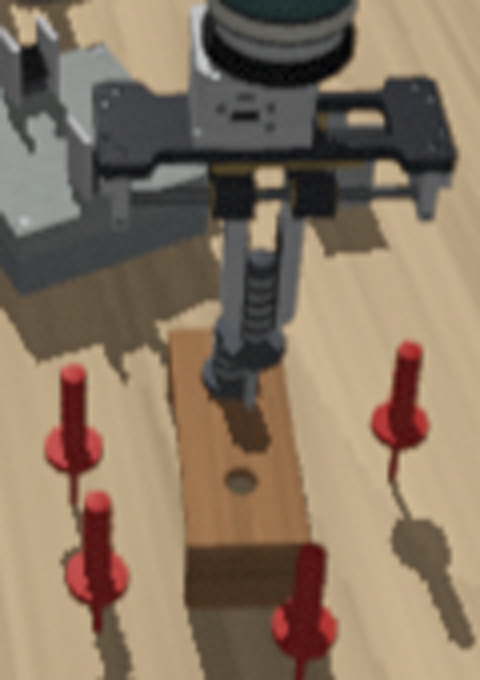

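Run:
```python
from h import *
_,K,M=load('s15')
print(onz(K,M,241/4+249.6,481/4+199.6,.06),onz(K,M,250/4+249.6,403/4+199.6,.121))
```

```text
[ 0.56844888 -0.33180634  0.06      ] [ 0.57146692 -0.32762466  0.121     ]
```

Emit:
{"op": "servo_tool", "data": {"targets": "0 -0.004 0.014 0.03 0 0 0.0015;0 -0.004 0.014 0.08 0 0 0.0015;0 -0.004 0.014 0.14 0 0 0.0015;0 -0.004 0.014 0.2 0 0 0.0015;0 -0.004 0.014 0.26 0 0 0.0015;0 -0.004 0.014 0.31 0 0 0.0015;0 -0.004 0.014 0.35 0 0 0.0015;0 -0.004 0.014 0.38 0 0 0.0015;0 -0.004 0.014 0.4 0 0 0.0015;0 -0.004 0.014 0.4 0 0 0.0015;0 -0.004 0.014 0.4 0 0 0.0015"}}

```text
time: 22.45
tool_pos: [0.5679, -0.3353, 0.0892]
ee_rot: [3.141, -0.0, -0.144]
wrist_force: [0.3, -0.1, -1.0]
width: 0.0155
```

Run:
```python
from h import *
st();delta([.5683,-.3336,.084],-.142)
```

```text
22.45 [ 0.5679 -0.3353  0.0892] [ 3.1413e+00 -4.0000e-04 -1.4360e-01] F [ 0.3 -0.1 -1. ] w 0.0155 q [-0.62  0.37  1.26 -0.    1.51 -0.48]
delta [ 0.001 -0.007  0.021] [ 0.0001 -0.0001 -0.0005] max rows 0.13260673647965715 0.013680180595377383
```

Emit:
{"op": "servo_tool", "data": {"targets": "0 0.001 -0.007 0.007 0 0 0;0 0.001 -0.007 0.014 0 0 0;0 0.001 -0.007 0.02 0 0 0;0 0.001 -0.007 0.022 0 0 0;0 0.001 -0.007 0.022 0 0 0;0 0.001 -0.007 0.022 0 0 0"}}

```text
time: 22.95
tool_pos: [0.5683, -0.3335, 0.0836]
ee_rot: [3.141, -0.0, -0.144]
wrist_force: [0.0, 0.2, -1.1]
width: 0.0148
```

Emit:
{"op": "servo_tool", "data": {"targets": "0 0 0 0.004 0 0 0;0 0 0 0.006 0 0 0;0 0 0 0.006 0 0 0;0 0 0 0.006 0 0 0"}}

```text
time: 23.28
tool_pos: [0.5685, -0.3336, 0.0833]
ee_rot: [3.141, -0.001, -0.143]
wrist_force: [-2.3, 1.1, 5.6]
width: 0.0154
```

Seated (contact at the same TCP height as at the pick). Release and rise.

Emit:
{"op": "servo_tool", "data": {"targets": "0.4 0 0 -0.004 0 0 0;0.42 0 0 -0.004 0 0 0;0.42 0 0 -0.004 0 0 0;0.42 0 0 -0.004 0 0 0;0.42 0 0 -0.004 0 0 0;0.42 0 0 -0.004 0 0 0;0.42 0 0 -0.06 0 0 0;0.42 0 0 -0.15 0 0 0;0.42 0 0 -0.3 0 0 0;0.42 0 0 -0.5 0 0 0;0.42 0 0 -0.7 0 0 0;0.42 0 0 -0.7 0 0 0"}}

```text
time: 24.28
tool_pos: [0.5696, -0.3344, 0.2649]
ee_rot: [3.137, -0.01, -0.144]
wrist_force: [-0.1, 0.1, 1.3]
width: 0.0395
```

Run:
```python
from h import *
st();snap('side','s16');snap('wrist','w16')
i=load('s16')[0]; cv2.imwrite('pics/s16z.png',cv2.resize(i[60:380,180:400],None,fx=1.8,fy=1.8,interpolation=2)[:,:,::-1])
```

```text
24.28 [ 0.5696 -0.3344  0.2649] [ 3.1365 -0.0098 -0.1435] F [-0.1  0.1  1.3] w 0.0395 q [-0.62  0.33  0.97 -0.    1.83 -0.47]
```

View pics/s16z.png

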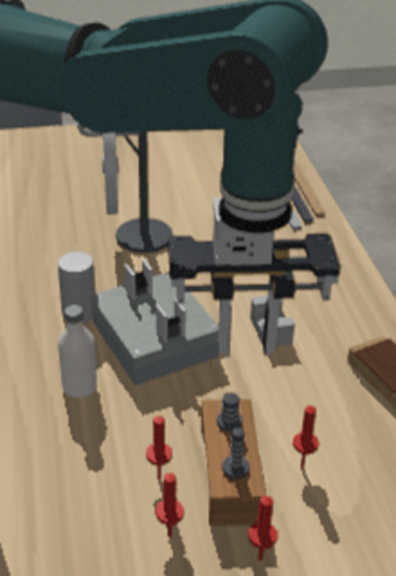

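View pics/w16.png

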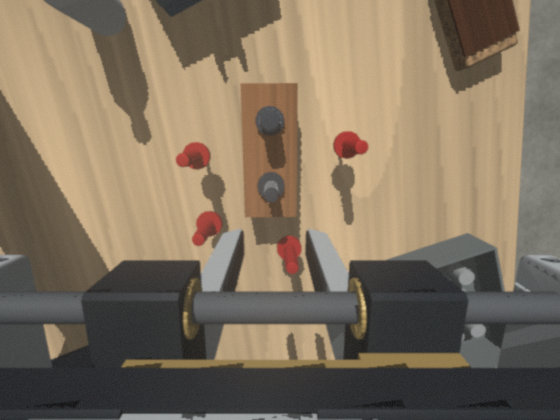

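Emit:
{"op": "servo_tool", "data": {"targets": "0.42 0 0 0 0 0 0;0.42 0 0 0 0 0 0;0.42 0 0 0 0 0 0"}}

```text
time: 24.63
tool_pos: [0.5674, -0.3329, 0.2535]
ee_rot: [-3.139, 0.005, -0.144]
wrist_force: [-0.3, 0.5, -0.8]
width: 0.0395
```

```bash
python3 - <<'E'
from h import *
st();i,K,M=snap('side','s17')
cv2.imwrite('pics/s17z.png',cv2.resize(i[100:360,200:370],None,fx=2.2,fy=2.2,interpolation=2)[:,:,::-1])
E
python3 -c "
from bench import robot; print(robot.close_job())"
```

```text
24.63 [ 0.5674 -0.3329  0.2535] [-3.139   0.0051 -0.1437] F [-0.3  0.5 -0.8] w 0.0395 q [-0.62  0.34  0.98 -0.    1.83 -0.47]
the job is handed in; nothing more can be done
None
```

View pics/s17z.png

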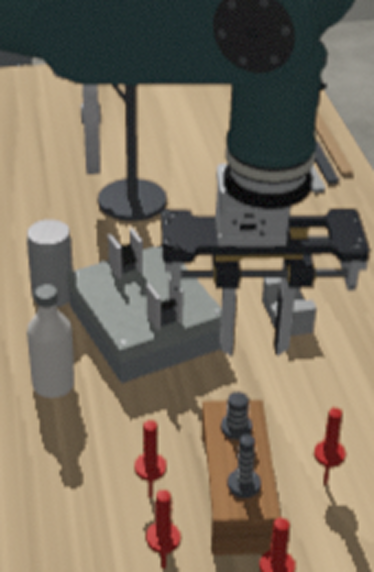

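The job is done and handed in at about 24.6 s of the 69 s. I hung the handwheel on the J-hook and let go, pressed the reset button with the slim punch, and put the punch back upright in its own socket.

- **Handwheel:** when I lowered it, the force reading showed its weight pass onto the bar. The last side picture shows it still hanging with the robot clear, though the arm hides the hook bar there. The picture just after I let go shows the rim on the bar.
- **Reset button:** I pushed until the pin stopped about 18 mm below the hole mouth. The height then stayed the same while the wrist force rose from 6.6 to 10.6 N, so the button was fully in. I had no direct reading of the button.
- **Slim punch:** its collar came to rest at the same height as when I picked it up, and the last pictures show it upright.
- **Everything else:** the fat-nosed punch, bottle, tin and vee block look unmoved in the pictures.
- **Disagreement:** the wrist camera placed the hook about 3.5 mm and the hole about 1 to 2 mm further along +y than my other estimates. I used values in between, and the pin went into the hole without touching the edge.

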